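# Set up the heat-sink station for the next batch

## Robot

A 6-joint arm with a two-finger parallel gripper is mounted at the origin on the work surface. World frame = base frame: x ahead of the robot, y to its left, z up, the work surface at z = 0. Lengths are in mm, angles in rad, forces in N, time in s.
With the tool pointing down it reaches from about 350 to 775 mm from the base axis. Payload 7.3 kg.
Tool frame: the origin (TCP) lies midway between the tips of the shut fingers; the grasp point (between the pads) lies 19 mm behind it; z points along the fingers, y is the line along which they close (so a half turn about z gives the same grasp; the last joint's range is limited). The gripper opens to 92 mm and grips with 3 to 60 N. Pads are 19 mm wide; open, the fingers measure 130 mm over their backs; the gripper's body (75 mm by 190 mm) begins 47 mm behind the grasp point.
Start: joints at [-0.146, 0.342, 1.524, -0, 1.275, -0.146], TCP at [525.019, 0.019, 226.741] pointing down, gripper open.
Joint ranges: [-2.53, 2.53], [-0.77, 2.02], [0.04, 2.7], [-1, 4.14], [0.28, 2.66], [-3.11, 3.11]. Speed limits (rad/s): [2.57, 2.57, 3.14, 3.14, 3.14, 3.14].

## Interface

Orientations are given as [roll, pitch, yaw] about the fixed x, y, z axes, in that order (R = Rz(yaw) Ry(pitch) Rx(roll)).
In Python, from plant import bot gives the robot as it stands.
- The arm moves only by the tool servo_tool, never from a script. Its argument "deltas" is a list of rows, each a list of 2 entries, a list of its own where there are three numbers: the shift along the tool's x, y, z in m, then the turn, a rotation vector about the tool's x, y, z in degrees. A call has 1 to 20 rows; each row shifts and turns the commanded pose from where the row before left it, along the tool's axes as they then stand; what a row does not reach is not made up. A row lasts 1/8 s, in which the tool goes at most 62.5 mm and 10.7 degrees, less where a joint would pass 70% of its speed; a pose out of reach is approached as far as the arm can. A call with a gripper value outside its range is refused whole. "fingers" is the opening, from 0 (shut) to 1 (fully open), set as the call begins (left out, the last holds). The fingers move at their own pace and stop on an object; the grip force is fixed at half the most. Time passes only in rows, so rows that do not move let the fingers close. It gives the time, the measured TCP pose, the force, the opening and the grip force at its end, in the units of the state.
- bot.get_obs(): the state, without advancing time (a new reading comes with each control period).
- bot.capture(name): name is "scene" or "side" or "wrist"; returns the picture (384x512x3 uint8, red, green, blue); there is no depth.
- bot.camera_model(name): a dict with "mtx" (3x3 intrinsics, pixels), "xyz" and "rotation" of the camera in the world. Camera axes: x right, y down, z forward; pixel columns grow to the right and rows downward; lengths in mm; the calibration is good to about 2 mm. A picture is of the moment at which its call begins: read the wrist's pose just before it. camera_model takes no time and is no camera call; for the wrist camera it gives the pose at the moment of the call.
- bot.close_job(): hands the job in; it is judged then, once.
The state is a dict: "time": time; "joint_positions": joint angles; "dq": joint speeds; "tau": joint torques, N m; "tool_pos": TCP position; "tcp_rot": TCP orientation; "contact_force": force on the tool from outside, world axes, zero at the start; "moment": the same for the moment, N m; "grip_width": finger opening in mm; "finger_force": force on a finger pad.
Only numpy, scipy, OpenCV 4.12 (cv2) and the standard library are available. Lean on these libraries where they do the work, as an engineer would, in place of code of your own. Each camera call takes 0.05 s, during which the arm holds its last target. There are 200 camera calls.

## Task

Set up the assembly station: push the blue parts bin along the table (do not lift it) into the yellow taped bay so that it stands wholly inside the tape, squared up with it, and lay every heat sink on the sloped rack, fins up, lengthwise down the slope, flat on both bars with its lower end down against the yellow lip. Once all of that is in place, press the green ready button fully down and let it go; leave the bottle, the yellow tote and the screwdriver where they are.

Things in the scene. Friction and masses are not known exactly. Their poses are not given: they have to be found in the camera images.
- sink0: bright aluminium heat sink, a finned extrusion 115 long (its x), 46 wide (its y), 32 high (z), about 200 g; a flat base 10 thick with 7 full-length fins on top, the outer fins flush with the sides; grip it across its 46 width. Origin: centre of the underside, z up through the fins. It may be absent (None from the start)
- sink1: bright aluminium heat sink, a finned extrusion 115 long (its x), 46 wide (its y), 32 high (z), about 200 g; a flat base 10 thick with 7 full-length fins on top, the outer fins flush with the sides; grip it across its 46 width. Origin: centre of the underside, z up through the fins. It may be absent (None from the start)
- sink2: bright aluminium heat sink, a finned extrusion 115 long (its x), 46 wide (its y), 32 high (z), about 200 g; a flat base 10 thick with 7 full-length fins on top, the outer fins flush with the sides; grip it across its 46 width. Origin: centre of the underside, z up through the fins. It may be absent (None from the start)
- sink3: bright aluminium heat sink, a finned extrusion 115 long (its x), 46 wide (its y), 32 high (z), about 200 g; a flat base 10 thick with 7 full-length fins on top, the outer fins flush with the sides; grip it across its 46 width. Origin: centre of the underside, z up through the fins. It may be absent (None from the start)
- sink4: bright aluminium heat sink, a finned extrusion 115 long (its x), 46 wide (its y), 32 high (z), about 200 g; a flat base 10 thick with 7 full-length fins on top, the outer fins flush with the sides; grip it across its 46 width. Origin: centre of the underside, z up through the fins. It may be absent (None from the start)
- rack: the fixed sloped rack on its blue frame: two aluminium bars, each 30 wide along the slope, 380 long, 12 thick, with an open gap between and nothing above; a yellow lip along the lower edge, 6 thick, stands 14 proud of the bars. It rises away from the robot at 22 degrees (0.38 rad). Origin: on the table under its middle
- deck: the rack's supporting plane. x uphill along the slope, y along the bars, z square to the slope. Origin: mid-length, on the lower bar's top at the lip's inner face, 75 above the table. Bar tops at z = 0: lower from x = 0 to 30, upper 75 to 105; lip x -6 to 0. A heat sink in place: underside centre at x = 57.5, z = 0, y from -180 to 180 (five fit about 77 apart)
- bin: blue open parts bin, 150 long (its x) by 110 wide (its y) by 75 high, walls 4 thick, about 0.45 kg, a few bolts on its floor; stands on the table. Origin: centre of the underside, z up
- bay: yellow tape outline on the table (flat, 0.6 thick) for the bin; clear inside 180 (its x) by 140 (its y), tape 18 wide. Origin: its centre, on the table; the bin's x should lie along its x, either way round
- ready (a joint): green push button of 36 diameter on a grey post 257 left (+y) of the rack middle, pressed straight down: 0 = out, 0.006 m = fully down, about 5 N, springs back
- ready_top (a point): centre of the top of the green button, about 115 to 125 above the table
- bottle: bystander: white bottle, 60 diameter, 170 high, with a red cap, standing beyond the rack; origin centre of its underside
- tote: bystander: yellow open tote 120 x 160 x 70 beyond the rack; origin centre of its underside
- driver: bystander: screwdriver lying on the table to the left, beyond the heat sinks; origin at its underside middle
There are look-alikes about, which are no part of the job. Leave any red look-alike of the sink4 alone.

How it is judged (in metres and radians):
On the way, in this order (a step that is already met when the one before it is completed fails the run):
1. the bin stands in its bay and every heat sink lies in place on the rack (horizontal distance between bin and bay below 0.025 m and angle between the x axis of bin and the x axis of bay, either way round below 0.25 rad and height (world z) of bin below 0.008 m and angle between bin's own z axis and vertical below 0.08 rad and linear speed of each of bin, sink0, sink1, sink2, sink3, sink4 below 0.03 m/s and z of sink0 in the frame of deck between -0.008 and 0.008 m and x of sink0 in the frame of deck between 0.045 and 0.07 m and y of sink0 in the frame of deck between -0.187 and 0.187 m and angle between the x axis of each of sink0, sink1, sink2, sink3, sink4 and the x axis of deck, either way round below 0.2 rad and angle between the z axis of each of sink0, sink1, sink2, sink3, sink4 and the z axis of deck, either way round below 0.1 rad and angle between each of sink0, sink1, sink2, sink3, sink4's own z axis and vertical below 0.6 rad and z of sink1 in the frame of deck between -0.008 and 0.008 m and x of sink1 in the frame of deck between 0.045 and 0.07 m and y of sink1 in the frame of deck between -0.187 and 0.187 m and z of sink2 in the frame of deck between -0.008 and 0.008 m and x of sink2 in the frame of deck between 0.045 and 0.07 m and y of sink2 in the frame of deck between -0.187 and 0.187 m and z of sink3 in the frame of deck between -0.008 and 0.008 m and x of sink3 in the frame of deck between 0.045 and 0.07 m and y of sink3 in the frame of deck between -0.187 and 0.187 m and z of sink4 in the frame of deck between -0.008 and 0.008 m and x of sink4 in the frame of deck between 0.045 and 0.07 m and y of sink4 in the frame of deck between -0.187 and 0.187 m), for 0.2 s.
2. then the green button is pressed fully down (value of joint ready above 0.0045 m), for 0.05 s.
At the end, for the whole second after the job is handed in: Bin on the table within 25 mm of the bay's centre and 0.25 rad of its direction; every heat sink present at rest on the rack, fins up, within 0.1 rad of its plane, 0.2 rad of its fall line, 8 mm of the bars and 12 mm of the lip; button pressed after that and out again (all of step 1 and value of joint ready below 0.002 m); the robot touches nothing.
It fails at once if the bin is lifted more than 30 mm off the table or tipped over (height (world z) of bin above 0.03 m or angle between bin's own z axis and vertical above 0.6 rad).
It fails at once if the bottle, tote or screwdriver is moved more than 30 mm (distance of any of bottle, tote, driver from where it was at the start of the episode above 0.03 m).
Of sink0, sink1, sink2, sink3, sink4 only 4 to 5 are there at a start; the rules pass over those that are not, and their reading is None.
At some moment in a run one of bin, sink0, sink1, sink2, sink3, sink4 may be knocked a few centimetres aside while the robot is not near it.
Once in a run the grip may slacken for a moment while it holds something.
It also fails if it takes over 208 s, if anything falls off the work surface, if the arm or the gripper's body presses on something with over 40 N, if the wrist force passes 120 N, or if a joint passes its speed limit or range.

## Working session

There is one attempt and no reset: what is moved stays moved. The work goes in short steps, Python scripts to look and compute and a tool call to move; the robot and the scene stay as the last step left them, time stands still between calls to the robot, and variables do not carry over. Pictures are saved under pics/ and viewed, at most 14 in all, crops included, and the job is handed in when it is done.

Besides the shell and the picture viewer there is one more tool, called after "Emit:" as name([rows], argument=value, ...), one row to a line, values as JSON. servo_tool: Moves the arm, as the interface text tells. Its arguments: {"type":"object","properties":{"deltas":{"type":"array"},"fingers":{"type":"number"}},"required":["deltas"]}

```bash
ls; mkdir -p pics
cat > h.py <<'E'
import numpy as np, cv2
from plant import bot
from scipy.spatial.transform import Rotation as R
def snap(n,f):
    m=bot.camera_model(n); im=np.array(bot.capture(n)); cv2.imwrite('pics/'+f+'.png',im[:,:,::-1]); np.savez('pics/'+f+'.npz',**{k:np.array(m[k]) for k in('mtx','xyz','rotation')}); return im,m
def load(f):
    d=np.load('pics/'+f+'.npz'); return cv2.imread('pics/'+f+'.png'),d
def rot(m):
    r=np.array(m['rotation'],float); return r if r.shape==(3,3) else R.from_euler('xyz',r).as_matrix()
def ray(m,uv,z):  # pixel -> world at height z
    d=rot(m)@np.linalg.solve(np.array(m['mtx']),[uv[0],uv[1],1.]); c=np.array(m['xyz']); return c+d*(z-c[2])/d[2]
def proj(m,P):
    p=(np.atleast_2d(P)-np.array(m['xyz']))@rot(m); q=p@np.array(m['mtx']).T; return q[:,:2]/q[:,2:]
E
python3 - <<'E'
from h import *
for n in('scene','side','wrist'):
    im,m=snap(n,n+'0'); print(n,m['xyz'],np.round(m['rotation'],3).tolist(),m['mtx'])
print(bot.get_obs())
a=np.hstack([cv2.imread('pics/scene0.png'),cv2.imread('pics/side0.png')])
E
```

```text
pics
scene [1288.53884252  100.38538745 1228.66671962] [-2.606, 0.002, 1.594] [[394.90622895   0.         260.98799515]
 [  0.         394.90622895 193.887858  ]
 [  0.           0.           1.        ]]
side [  94.10699701 -999.21087042 1186.76485485] [-2.322, 0.002, -0.439] [[470.30523581   0.         257.84244318]
 [  0.         470.30523581 186.43901358]
 [  0.           0.           1.        ]]
wrist [524.90544605  71.1424886  385.03105913] [2.877, 0.001, 0.0] [[301.97312323   0.         252.68916852]
 [  0.         301.97312323 193.24480299]
 [  0.           0.           1.        ]]
{'time': 0.15, 'joint_positions': array([-1.45995208e-01,  3.42551014e-01,  1.52481263e+00, -1.55849966e-05,
        1.27540335e+00, -1.46002434e-01]), 'dq': array([-0.00105298, -0.00193567, -0.00349339,  0.00093887,  0.00020574,
        0.00025664]), 'tau': array([ 7.52666965e-04, -4.31470585e+01, -2.44352603e+01,  7.18239485e-02,
        5.38185902e-02, -1.32920518e-04]), 'tool_pos': array([5.24685473e+02, 6.62291667e-02, 2.26205418e+02]), 'tcp_rot': array([-3.14042864e+00, -1.56101945e-04,  1.57080801e+00]), 'contact_force': array([ 0.39210318, -0.11259495, -0.32917404]), 'moment': array([-0.02157113, -0.01050311,  0.01942935]), 'finger_force': 0.0, 'grip_width': 91.58185685137481}
```

View pics/scene0.png

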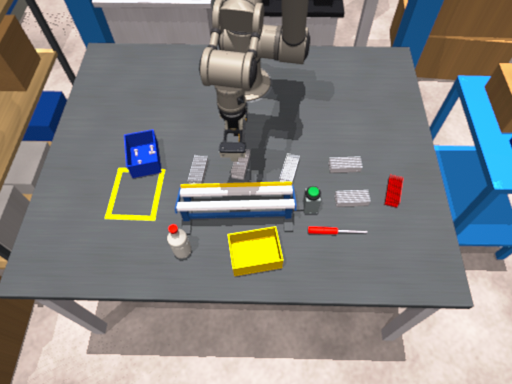

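View pics/side0.png

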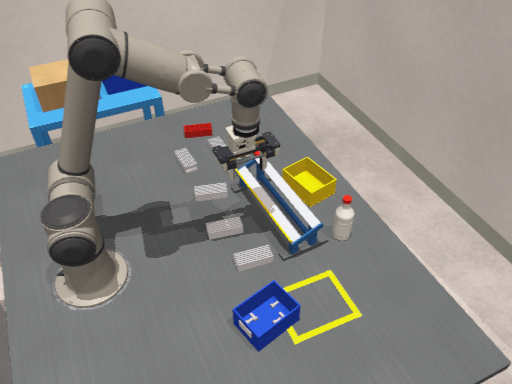

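Run:
```python
from h import *
a=cv2.imread('pics/scene0.png')[120:280,100:420]
a=cv2.resize(a,(800,400),interpolation=cv2.INTER_CUBIC)
cv2.imwrite('pics/c1.png',a)
b=cv2.imread('pics/side0.png')[115:355,160:370]; cv2.imwrite('pics/c2.png',cv2.resize(b,None,fx=2.5,fy=2.5,interpolation=cv2.INTER_CUBIC))
m=load('scene0')[1]
for n,uv in dict(s0=(198,169),s1=(240,165),s2=(290,167),s3=(346,163),s4=(353,197),red=(394,191),btn=(313,190),rL=(180,205),binc=(143,153)).items(): print(n,ray(m,uv,{'btn':120}.get(n,16)).round())
for c in [(119,169),(163,170),(157,220),(107,218)]: print(ray(m,c,0).round())
```

```text
s0 [ 466. -155.   16.]
s1 [445.   0.  16.]
s2 [450. 187.  16.]
s3 [427. 397.  16.]
s4 [574. 409.  16.]
red [546. 558.  16.]
btn [612. 254. 120.]
rL [ 620. -202.   16.]
binc [ 397. -372.   16.]
[ 462. -455.    0.]
[ 463. -289.    0.]
[ 673. -279.    0.]
[ 669. -455.    0.]
```

View pics/c1.png

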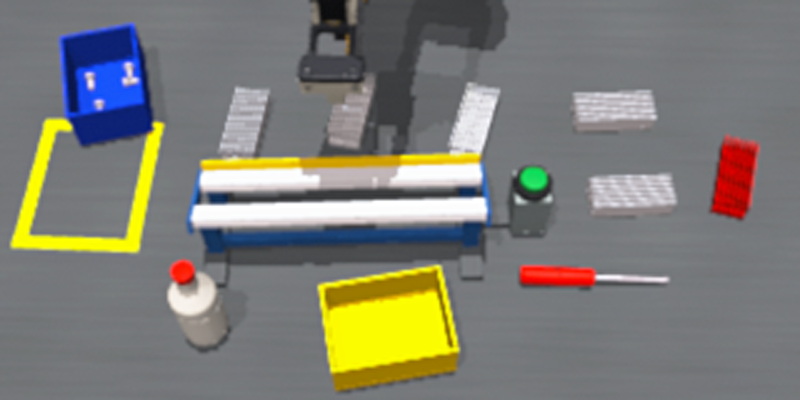

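View pics/c2.png

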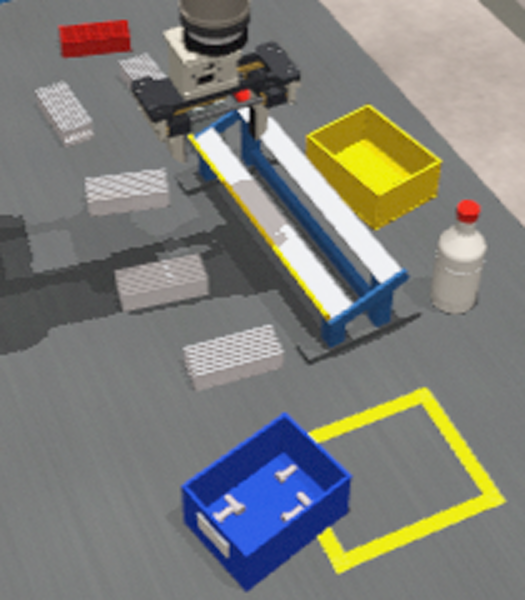

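```bash
cat >> h.py <<'E'
from scipy.optimize import minimize
S=4
def box(x0,x1,y0,y1,z0,z1): return np.array([[x,y,z] for x in(x0,x1) for y in(y0,y1) for z in(z0,z1)],float)
SINK=[box(-57.5,57.5,-23,23,0,32)]; BIN=[box(-75,75,-55,55,0,75)]
c22,s22=np.cos(.384),np.sin(.384)
def mk(im,kind):
    b=cv2.resize(im,None,fx=S,fy=S,interpolation=cv2.INTER_CUBIC); h=cv2.cvtColor(b,cv2.COLOR_BGR2HSV).astype(int); H,s,v=h[...,0],h[...,1],h[...,2]
    return {'white':(b.min(2)>112)&(s<60),'blue':(abs(H-118)<14)&(s>130),'yellow':(abs(H-29)<7)&(s>130)&(v>90),'red':((H<8)|(H>172))&(s>130),'green':(abs(H-60)<18)&(s>120)}[kind]
def render(m,shape,parts,T):
    o=np.zeros(shape,np.uint8)
    for P in parts:
        q=(proj(m,T(P))+.5)*S-.5
        cv2.fillConvexPoly(o,cv2.convexHull(np.round(q*16).astype(np.int32)),1,shift=4)
    return o>0
def planar(p): 
    c,s=np.cos(p[2]),np.sin(p[2]); return lambda P:P@np.array([[c,s,0],[-s,c,0],[0,0,1]])+[p[0],p[1],0]
def fit(views,kind,parts,p0,pad=14,hole=None):
    D=[]
    for im,m in views:
        M=mk(im,kind); w=render(m,M.shape,parts,planar(p0)); w=cv2.dilate(w.astype(np.uint8),np.ones((2*pad*S//2+1,)*2))>0
        D.append((m,M&w))
    def cost(p):
        p=[p[0],p[1],p[2]/100]; e=0
        for m,M in D:
            r=render(m,M.shape,parts,planar(p))
            if hole is not None: r&=~render(m,M.shape,hole,planar(p))
            e+=1-(r&M).sum()/max((r|M).sum(),1)
        return e/len(D)
    best=None
    for dy in(-10,0,10):
        x0=np.array([p0[0],p0[1],p0[2]*100+dy])
        r=minimize(cost,x0,method='Nelder-Mead',options=dict(initial_simplex=x0+np.array([[0,0,0],[12,0,0],[0,12,0],[0,0,12]]),xatol=.2,fatol=1e-4))
        if best is None or r.fun<best.fun: best=r
    return np.round([best.x[0],best.x[1],best.x[2]/100],3),round(1-best.fun,3)
E
cat > fitall.py <<'E'
from h import *
import sys
sc,sd=load('scene0'),load('side0')
for n,p in dict(A=(466,-155,0),B=(445,0,0),C=(450,187,-.1),D=(427,397,1.57),E=(574,409,1.57)).items():
    print(n,*fit([sc],'white',SINK,p),*fit([sd],'white',SINK,p))
for v in([sc],[sd],[sc,sd]): print('bin',*fit(v,'blue',BIN,(397,-372,.1)))
for v in([sc],[sd],[sc,sd]): print('bay',*fit(v,'yellow',[box(-108,108,-88,88,0,.6)],(567,-370,0),hole=[box(-90,90,-70,70,.6,.6)]))
def deck(P): return np.c_[P[:,0]*c22-P[:,2]*s22, P[:,1], 75+P[:,0]*s22+P[:,2]*c22]
lip=[deck(box(-6,0,-190,190,-5,14))]; bars=[deck(box(0,30,-190,190,-12,0)),deck(box(75,105,-190,190,-12,0))]
for v in([sc],[sd]): print('rack bars',*fit(v,'white',bars,(550,0,0),pad=10,hole=lip))
for v in([sc],[sd]): print('lip',*fit(v,'yellow',lip,(550,0,0),pad=8))
for im,m in(sc,sd):
    M=mk(im,'green'); y,x=np.nonzero(M); print('btn',ray(m,((x.mean()+.5)/S-.5,(y.mean()+.5)/S-.5),118).round(1))
E
python3 fitall.py
```

```text
A [ 4.40678e+02 -1.66129e+02 -3.99000e-01] 0.439 [ 4.72008e+02 -1.87893e+02 -1.10000e-02] 0.403
B [ 4.36173e+02 -1.63300e+00 -1.72000e-01] 0.583 [ 4.39016e+02  3.99000e+00 -1.63000e-01] 0.619
C [440.607 191.692  -0.562] 0.447 [4.65391e+02 1.95826e+02 3.20000e-02] 0.415
D [431.56  401.581   1.592] 0.375 [432.044 423.272   2.479] 0.349
E [577.192 432.428   1.492] 0.379 [5.77955e+02 4.66906e+02 2.95000e-01] 0.504
bin [ 4.13593e+02 -3.66665e+02  2.67000e-01] 0.922
bin [ 4.15940e+02 -3.62921e+02  2.57000e-01] 0.897
bin [ 4.14416e+02 -3.65031e+02  2.73000e-01] 0.893
bay [ 5.64605e+02 -3.73592e+02 -1.60000e-02] 0.746
bay [ 5.65121e+02 -3.71683e+02 -1.80000e-02] 0.743
bay [ 5.65003e+02 -3.72559e+02 -1.90000e-02] 0.732
rack bars [ 5.73917e+02 -3.00300e+00  4.30000e-02] 0.589
rack bars [5.78309e+02 5.19400e+00 4.40000e-02] 0.716
lip [ 5.70413e+02 -4.38700e+00  2.00000e-02] 0.509
lip [5.72736e+02 5.19400e+00 2.30000e-02] 0.266
btn [615.8 253.7 118. ]
btn [nan nan nan]fitall.py:13: RuntimeWarning: Mean of empty slice.
  M=mk(im,'green'); y,x=np.nonzero(M); print('btn',ray(m,((x.mean()+.5)/S-.5,(y.mean()+.5)/S-.5),118).round(1))
  ret = ret.dtype.type(ret / rcount)
```

```bash
python3 - <<'E'
s=open('h.py').read()
s=s.replace("    return {'white':(b.min(2)>112)&(s<60)","    w=cv2.morphologyEx(((b.min(2)>105)&(s<60)).astype(np.uint8),cv2.MORPH_CLOSE,np.ones((13,13)))>0\n    return {'white':w")
open('h.py','w').write(s)
E
python3 fitall.py 2>/dev/null | grep -v -e bin -e bay
python3 - <<'E'
from h import *
o=[]
for f,(a,b,c,d) in dict(scene0=(140,230,180,380),side0=(120,280,165,335)).items():
    im=load(f)[0]; M=mk(im,'white'); Y=mk(im,'yellow')
    q=cv2.resize(im,None,fx=4,fy=4,interpolation=cv2.INTER_CUBIC)
    q[...,2][M]=255;q[...,0][Y]=255
    o.append(cv2.resize(q[a*4:b*4,c*4:d*4],(d-c)*3//1 and (600,int(600*(b-a)/(d-c)))))
print(o[0].shape,o[1].shape)
o=np.vstack(o); o=cv2.resize(o,None,fx=.7,fy=.7); print(o.shape)
cv2.imwrite('pics/c3.png',o)
E
```

```text
A [ 452.922 -156.884   -0.588] 0.423 [ 4.59138e+02 -1.84620e+02 -6.90000e-02] 0.385
B [ 4.39702e+02 -9.09500e+00 -3.73000e-01] 0.641 [ 4.33901e+02 -1.63570e+01  3.31000e-01] 0.548
C [442.99  190.396  -0.605] 0.431 [4.50375e+02 1.53389e+02 4.80000e-02] 0.351
D [456.301 410.759   1.593] 0.367 [419.761 355.354   2.329] 0.368
E [601.404 426.986   1.58 ] 0.381 [537.952 422.835   1.389] 0.358
rack bars [5.7301e+02 1.2833e+01 4.1000e-02] 0.557
rack bars [5.78198e+02 4.18700e+00 4.30000e-02] 0.626
lip [ 5.70413e+02 -4.38700e+00  2.00000e-02] 0.509
lip [5.72736e+02 5.19400e+00 2.30000e-02] 0.266
btn [615.8 253.7 118. ]
btn [nan nan nan]
(270, 600, 3) (564, 600, 3)
(584, 420, 3)
```

View pics/c3.png

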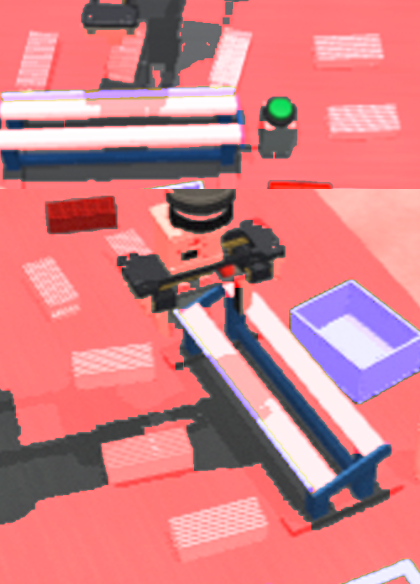

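Run:
```python
from h import *
im=load('scene0')[0].min(2)
print(im[166:172,190:210]); print(im[160:166,232:252]); print(im[150:180:3,346]); print(im[180:215:1,240])
```

```text
[[123 179 183 179 177 179 177 178 177 178 178 188 186 190 185 117  87  91
  109 116]
 [125 194 194 194 191 193 190 194 192 193 192 194 192 196 189 109  92  98
  109 115]
 [139 176 172 171 170 171 170 171 169 170 169 170 169 171 157 100  97 103
  111 116]
 [178 191 187 184 186 185 186 184 167 165 165 165 166 164 129  90  93 108
  116 117]
 [181 184 182 179 181 179 181 178 168 166 167 165 168 165 113  85  91 110
  117 118]
 [184 181 181 179 181 179 181 180 180 178 181 179 183 176 106  94  97 110
  116 116]]
[[103 102 103 104 102 103 146 153 153 153 154 154 158 159 160 151  95  71
   63  60]
 [113 113 118 121 121 126 141 142 142 141 141 141 142 149 150 130  87  68
   66  61]
 [118 137 142 147 154 181 180 156 148 148 147 148 148 151 151 115  80  67
   66  59]
 [119 141 140 144 150 181 181 171 165 166 165 167 164 152 147 100  71  67
   66  60]
 [126 151 147 148 148 160 160 164 163 164 163 164 163 154 144  91  66  66
   67  60]
 [123 139 141 141 140 141 141 143 148 149 148 150 159 158 131  87  63  66
   66  60]]
[120 119 125 176 179 191 144 132 115 117]
[ 71  75  58   0   0   0  43 155 183 182 183 182 175 172 169 122  65  58
  59  75 183 250 253 252 252 252 243 220 206 146  69  49  35  28  28]
```

```bash
sed -i 's/b.min(2)>105/b.min(2)>129/; s/np.ones((13,13))/np.ones((7,7))/' h.py; python3 fitall.py 2>/dev/null | grep -v -e bin -e bay
```

```text
A [ 4.62732e+02 -1.58419e+02 -1.21000e-01] 0.725 [ 4.74062e+02 -1.51077e+02 -9.70000e-02] 0.954
B [ 4.34557e+02 -1.60900e+00 -1.38000e-01] 0.628 [ 4.39929e+02  4.84500e+00 -1.79000e-01] 0.938
C [ 4.51737e+02  1.83401e+02 -2.95000e-01] 0.765 [ 4.60675e+02  1.88123e+02 -2.69000e-01] 0.948
D [428.579 393.537   1.635] 0.957 [438.333 396.82    1.613] 0.916
E [574.283 405.925   1.638] 0.956 [585.648 458.521   1.558] 0.412
rack bars [ 5.74062e+02 -2.81900e+00  3.90000e-02] 0.721
rack bars [5.78098e+02 5.83400e+00 4.80000e-02] 0.824
lip [ 5.70413e+02 -4.38700e+00  2.00000e-02] 0.509
lip [5.72736e+02 5.19400e+00 2.30000e-02] 0.266
btn [615.8 253.7 118. ]
btn [nan nan nan]
```

Run:
```python
from h import *
w=load('wrist0')
for n,p in dict(A=(470,-155,-.1),B=(438,3,-.15),C=(457,187,-.28),D=(433,397,1.6),E=(577,409,1.6)).items():
    print(n,proj(w[1],[p[0],p[1],16]).round(),*fit([w],'white',SINK,p))
print(proj(w[1],[[570,190,75],[570,-190,75],[615,254,120],[565,-372,0],[414,-365,40]]).round())
```

```text
A [[213. 282.]] [ 472.235 -170.215    0.   ] 0.313
B [[183. 168.]] [ 4.38621e+02  9.42000e-01 -1.82000e-01] 0.427
C [[190.   0.]] [ 4.60583e+02  1.90249e+02 -2.55000e-01] 0.492
D [[ 151. -265.]] [433.  397.    1.5] 0.0
E [[ 312. -283.]] [577.  409.    1.5] 0.0
[[ 304.  -27.]
 [ 290.  334.]
 [ 384. -164.]
 [ 278.  396.]
 [ 178.  417.]]
```

View pics/wrist0.png

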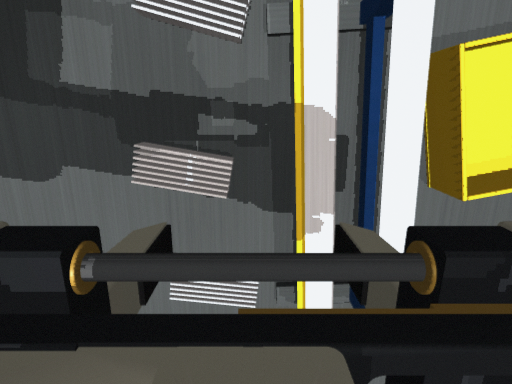

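Run:
```python
from h import *
from scipy.optimize import least_squares
im,m=load('wrist0')
# outer bar edges in rows: transitions
obs=[]
g=im.min(2).astype(int); h=cv2.cvtColor(im,cv2.COLOR_BGR2HSV).astype(int)
Y=(abs(h[...,0]-29)<9)&(h[...,1]>130)
for r in range(4,210,6):
    c=[x for x in range(285,320) if Y[r,x]]
    if c: obs.append((r,c[0]-.5,'l0'))
    W=(g[r]>140); 
    c=[x for x in range(300,350) if W[x]]
    if c: obs.append((r,c[-1]+.5,'b0'))
    c=[x for x in range(370,440) if W[x]]
    if c: obs.append((r,c[0]-.5,'b1'))
    if c: obs.append((r,c[-1]+.5,'b2'))
D={'l0':(-6,14),'b0':(30,0),'b1':(75,0),'b2':(105,0)}
def deckw(x,y,z,p):
    P=np.array([[x*c22-z*s22,y,75+x*s22+z*c22]]); return planar(p)(P)[0]
def res(p,pr=False):
    o=[]
    for r,c,k in obs:
        x,z=D[k]
        a=proj(m,deckw(x,-60,z,p))[0]; b=proj(m,deckw(x,150,z,p))[0]
        t=(r-a[1])/(b[1]-a[1]); o.append(c-(a[0]+t*(b[0]-a[0])))
    return np.array(o)
s=least_squares(lambda q:res([q[0],0,q[1]]),[575,0.03],loss='soft_l1')
e=s.fun
print(s.x)
r=res([s.x[0],0,s.x[1]])
for k in D: print(k,np.round([v for v,(a,b,q) in zip(r,obs) if q==k],1)[::4])
for uv in [(135,144),(233,157),(227,198),(132,183)]: print(ray(m,uv,32).round(1))
```

```text
[5.78943102e+02 4.96924241e-02]
l0 [-0.6 -0.9 -1.2 -0.5 -0.9 -0.2 -0.5 -0.8 -0.1]
b0 [ 1.2  0.7  1.2  0.7  1.2 -0.3  0.2 -0.3  0.2]
b1 [-0.7 -0.2 -0.7 -0.1 -0.6 -0.1 -0.5 -0.  -0.5]
b2 [ 0.1  0.4  0.7 -0.   0.3  0.6 -0.1  0.1  0.4]
[388.   34.7  32. ]
[501.4  19.6  32. ]
[493.3 -30.5  32. ]
[379.6 -11.8  32. ]
```

Emit:
servo_tool([
  [[0, 0, 0], [0, 0, 10.1]],
  [[0, 0, 0], [0, 0, 10.1]],
  [[0, 0, 0], [0, 0, 10.1]],
  [[0, 0, 0], [0, 0, 10.1]],
  [[0, 0, 0], [0, 0, 10.1]],
  [[0, 0, 0], [0, 0, 10.1]],
  [[0, 0, 0], [0, 0, 10.1]],
  [[0, 0, 0], [0, 0, 10.1]],
  [[0, 0, 0], [0, 0, 10.2]],
  [[-0.0273, 0.047, 0], [0, 0, 0]],
  [[-0.0273, 0.047, 0], [0, 0, 0]],
  [[-0.0273, 0.047, 0], [0, 0, 0]],
  [[-0.0273, 0.047, 0], [0, 0, 0]],
  [[-0.0273, 0.047, 0], [0, 0, 0]],
  [[-0.0273, 0.047, 0], [0, 0, 0]],
  [[-0.0273, 0.047, 0], [0, 0, 0]],
  [[-0.0273, 0.047, 0], [0, 0, 0]],
  [[0, 0, 0.03], [0, 0, 0]],
  [[0, 0, 0], [0, 0, 0]],
], fingers=0.6)

```text
time: 2.52
tool_pos: [298.9, -371.1, 194.9]
tcp_rot: [-3.137, 0.003, -0.019]
contact_force: [-0.1, 0.5, 0.2]
grip_width: 54.9
finger_force: 0.0
```

Emit:
servo_tool([
  [[0, 0, 0.05], [0, 0, 0]],
  [[0, 0, 0.05], [0, 0, 0]],
  [[0, 0, 0.05], [0, 0, 0]],
  [[0, 0, 0.03], [0, 0, 0]],
  [[0.01, 0, 0], [0, 0, 0]],
  [[0.01, 0, 0], [0, 0, 0]],
  [[0.01, 0, 0], [0, 0, 0]],
  [[0.01, 0, 0], [0, 0, 0]],
  [[0.01, 0, 0], [0, 0, 0]],
  [[0.01, 0, 0], [0, 0, 0]],
  [[0.01, 0, 0], [0, 0, 0]],
  [[0.01, 0, 0], [0, 0, 0]],
  [[0.01, 0, 0], [0, 0, 0]],
  [[0.01, 0, 0], [0, 0, 0]],
  [[0.01, 0, 0], [0, 0, 0]],
  [[0.01, 0, 0], [0, 0, 0]],
  [[0.01, 0, 0], [0, 0, 0]],
  [[0.01, 0, 0], [0, 0, 0]],
  [[0.01, 0, 0], [0, 0, 0]],
  [[0.005, 0, 0], [0, 0, 0]],
])

```text
time: 5.03
tool_pos: [455.7, -374.8, 16.8]
tcp_rot: [3.141, -0.0, -0.017]
contact_force: [-3.0, 0.7, 0.9]
grip_width: 54.5
finger_force: 1.5
```

```bash
cat > look.py <<'E'
import sys
from h import *
t=sys.argv[1]
snap('scene','scene'+t);snap('side','side'+t)
sc,sd=load('scene'+t),load('side'+t)
G=dict(A=(474,-151,-.1),B=(440,4,-.17),C=(460,189,-.27),D=(438,397,1.61),E=(584,409,1.62))
for n in sys.argv[2]: print(n,'scene',*fit([sc],'white',SINK,G[n]),'side',*fit([sd],'white',SINK,G[n]))
if len(sys.argv)>3:
    p=eval(sys.argv[3])
    print('bin',*fit([sc],'blue',BIN,p),*fit([sd],'blue',BIN,p))
E
python3 look.py 1 ABCDE "(539,-370,0)"
```

```text
A scene [ 4.67078e+02 -1.59479e+02 -1.13000e-01] 0.634 side [ 4.74978e+02 -1.51283e+02 -7.20000e-02] 0.519
B scene [ 4.35173e+02 -1.05600e+00 -1.81000e-01] 0.931 side [ 4.30483e+02  2.42400e+00 -2.84000e-01] 0.423
C scene [ 4.50795e+02  1.83226e+02 -2.93000e-01] 0.691 side [528.356 194.085   1.777] 0.505
D scene [428.511 393.564   1.642] 0.958 side [487.412 427.673   1.428] 0.492
E scene [574.151 405.798   1.626] 0.956 side [563.254 398.54    2.017] 0.515
bin [ 5.40007e+02 -3.89350e+02 -1.50000e-02] 0.901 [ 5.44327e+02 -3.84484e+02 -2.10000e-02] 0.65
```

Emit:
servo_tool([
  [[0.01, 0, 0], [0, 0, 0]],
  [[0.01, 0, 0], [0, 0, 0]],
  [[0.004, 0, 0], [0, 0, 0]],
  [[0, 0, 0], [0, 0, 0]],
  [[-0.03, 0, 0], [0, 0, 0]],
])

```text
time: 5.75
tool_pos: [450.6, -375.0, 16.9]
tcp_rot: [3.14, -0.003, -0.016]
contact_force: [-1.0, 0.1, -0.9]
grip_width: 55.4
finger_force: 0.0
```

Emit:
servo_tool([
  [[0, 0.05, 0], [0, 0, 0]],
  [[0, 0.05, 0], [0, 0, 0]],
  [[0.038, 0, 0], [0, 0, 0]],
  [[0.038, 0, 0], [0, 0, 0]],
  [[0.038, 0, 0], [0, 0, 0]],
  [[0, -0.008, 0], [0, 0, 0]],
  [[0, -0.008, 0], [0, 0, 0]],
  [[0, -0.008, 0], [0, 0, 0]],
  [[0, -0.004, 0], [0, 0, 0]],
  [[0, 0, 0], [0, 0, 0]],
  [[0, 0.03, 0], [0, 0, 0]],
  [[0, 0, -0.05], [0, 0, 0]],
  [[0, 0, -0.05], [0, 0, 0]],
  [[0, 0, -0.05], [0, 0, 0]],
], fingers=0)

```text
time: 7.5
tool_pos: [561.0, -478.6, 168.3]
tcp_rot: [-3.141, -0.0, -0.018]
contact_force: [0.8, -1.0, 0.4]
grip_width: 0.1
finger_force: 0.0
```

```bash
python3 look.py 2 ABCDE "(565,-370,0)"
```

```text
A scene [ 4.63176e+02 -1.59730e+02 -9.40000e-02] 0.602 side [ 4.74929e+02 -1.52288e+02 -9.40000e-02] 0.96
B scene [ 4.34972e+02 -1.21800e+00 -1.81000e-01] 0.93 side [ 4.39785e+02  5.00900e+00 -1.56000e-01] 0.951
C scene [ 4.50688e+02  1.83525e+02 -3.00000e-01] 0.691 side [ 4.60385e+02  1.87538e+02 -2.66000e-01] 0.942
D scene [428.579 393.356   1.644] 0.959 side [438.   397.     1.51] 0.0
E scene [574.142 405.805   1.627] 0.956 side [585.631 360.563   1.836] 0.376
bin [ 5.62970e+02 -3.74251e+02 -1.90000e-02] 0.948 [ 5.65108e+02 -3.71431e+02 -2.10000e-02] 0.767
```

Emit:
servo_tool([
  [[-0.0155, -0.054, 0], [0, 0, 0]],
  [[-0.0155, -0.054, 0], [0, 0, 0]],
  [[-0.0155, -0.054, 0], [0, 0, 0]],
  [[-0.0155, -0.054, 0], [0, 0, 0]],
  [[-0.0155, -0.054, 0], [0, 0, 0]],
  [[-0.0155, -0.054, 0], [0, 0, 4.2]],
  [[0, 0, 0.045], [0, 0, 0]],
  [[0, 0, 0.045], [0, 0, 0]],
  [[0, 0, 0.03], [0, 0, 0]],
  [[0, 0, 0.025], [0, 0, 0]],
  [[0, 0, 0.015], [0, 0, 0]],
  [[0, 0, 0], [0, 0, 0]],
], fingers=1)

```text
time: 9.1
tool_pos: [473.3, -152.9, 6.0]
tcp_rot: [-3.141, 0.002, -0.091]
contact_force: [0.0, -0.6, 0.8]
grip_width: 92.0
finger_force: 0.0
```

Emit:
servo_tool([
  [[0, 0, 0], [0, 0, 0]],
  [[0, 0, 0], [0, 0, 0]],
  [[0, 0, 0], [0, 0, 0]],
  [[0, 0, 0], [0, 0, 0]],
  [[0, 0, 0], [0, 0, 0]],
], fingers=0)

```text
time: 9.72
tool_pos: [474.1, -153.2, 6.9]
tcp_rot: [3.141, -0.0, -0.091]
contact_force: [0.2, -1.3, 0.6]
grip_width: 46.5
finger_force: 0.7
```

Emit:
servo_tool([
  [[0, 0, -0.03], [0, 0, 0]],
  [[0, 0, -0.05], [0, 0, 0]],
  [[0, 0, -0.04], [0, 0, 0]],
  [[0, 0, 0], [0, 0, -8.1]],
  [[0, 0, 0], [0, 7.3, 0]],
  [[0, 0, 0], [0, 7.3, 0]],
  [[0, 0, 0], [0, 7.4, 0]],
  [[0, 0, 0], [0, 0, 0]],
])

```text
time: 10.72
tool_pos: [471.6, -152.4, 125.7]
tcp_rot: [-3.139, -0.381, 0.047]
contact_force: [0.2, 0.6, -3.2]
grip_width: 45.8
finger_force: 29.9
```

```bash
cat > to.py <<'E'
import sys
from h import *
PSI=.05; ux=np.array([c22*np.cos(PSI),c22*np.sin(PSI),s22]); uy=np.array([-np.sin(PSI),np.cos(PSI),0]); uz=np.cross(ux,uy)
O=np.array([579.,0,75])
RT=np.c_[ux,-uy,-uz]
def slot(y,g=6.5,xd=59.,up=0): return O+xd*ux+y*uy+(g+up)*uz
def go(t,Rt=None):
    o=bot.get_obs(); Rc=R.from_euler('xyz',o['tcp_rot']); d=np.asarray(t)-o['tool_pos']
    print('tool delta mm',(Rc.inv().apply(d)).round(1),'force',np.round(o['contact_force'],1),'grip',round(o['grip_width'],1),o['finger_force'])
    if Rt is not None: print('rotvec deg',(Rc.inv()*R.from_matrix(Rt)).as_rotvec(degrees=True).round(2))
E
python3 -c "
from to import *
go(slot(-150,up=50),RT)"
```

```text
tool delta mm [146.6   2.8  33.1] force [ 0.2  0.6 -3.2] grip 45.8 29.904519617557526
rotvec deg [-0.11  0.18 -0.14]
```

Emit:
servo_tool([
  [[0.0366, 0.0007, 0.0083], [0, 0, 0]],
  [[0.0366, 0.0007, 0.0083], [0, 0, 0]],
  [[0.0366, 0.0007, 0.0083], [0, 0, 0]],
  [[0.0366, 0.0007, 0.0083], [0, 0, 0]],
  [[0, 0, 0.02], [0, 0, 0]],
  [[0, 0, 0.015], [0, 0, 0]],
  [[0, 0, 0.008], [0, 0, 0]],
  [[0, 0, 0.003], [0, 0, 0]],
  [[0, 0, 0], [0, 0, 0]],
])

```text
time: 11.85
tool_pos: [639.0, -147.8, 108.2]
tcp_rot: [-3.142, -0.384, 0.05]
contact_force: [-1.1, -0.1, -2.6]
grip_width: 45.9
finger_force: 29.9
```

```bash
python3 -c "
from to import *
go(slot(-150),RT)
snap('wrist','w1');snap('side','sd1')
a=cv2.imread('pics/w1.png');b=cv2.imread('pics/sd1.png')[170:290,220:340]
cv2.imwrite('pics/c4.png',np.hstack([a[:,:400],cv2.resize(b,(384,384),interpolation=cv2.INTER_CUBIC)]))"
```

```text
tool delta mm [-2.2 -0.6  4.6] force [-1.1 -0.1 -2.6] grip 45.9 29.905170500278473
rotvec deg [-0.    0.01  0.  ]
```

View pics/c4.png

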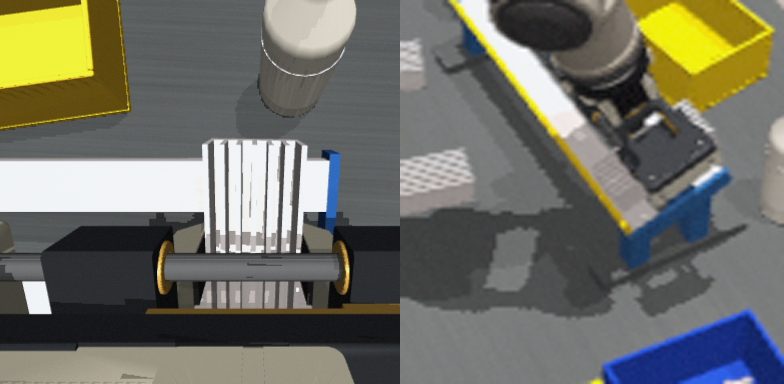

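Emit:
servo_tool([
  [[-0.002, 0, 0.002], [0, 0, 0]],
  [[0, 0, 0.0015], [0, 0, 0]],
  [[0, 0, 0.001], [0, 0, 0]],
  [[0, 0, 0], [0, 0, 0]],
])

```text
time: 12.45
tool_pos: [639.0, -147.6, 103.6]
tcp_rot: [3.141, -0.384, 0.051]
contact_force: [-4.6, -0.2, 3.1]
grip_width: 46.0
finger_force: 29.9
```

```bash
cat > up.py <<'E'
# pixel of sink's upper end top edge, predicted for x_deck of 55,57.5,60..
from to import *
import sys
def pred(m,y):
    for xd in(52,57.5,63): print(xd,proj(m,[O+(xd+57.5)*ux+(y+dy)*uy+32*uz for dy in(-23,23)]).round(1).tolist())
E
python3 -c "
from up import *
go(slot(-150),RT)
im,m=snap('wrist','w2'); pred(m,-150)
print(im.min(2)[:,[215,255,295]][125:165:1].T)"
```

```text
tool delta mm [-0.4 -0.4  0.3] force [-4.6 -0.2  3.1] grip 46.0 29.91292119026184
rotvec deg [-0.01 -0.    0.04]
52 [[305.7, 159.3], [202.3, 159.2]]
57.5 [[306.2, 146.9], [201.7, 146.7]]
63 [[306.8, 134.2], [201.2, 134.0]]
[[ 95  95  96  95  97  97  98  96  96  97  96  97 102 124 183 233 242 242
  241 242 242 242 242 241 241 241 242 241 238 239 239 238 239 238 238 238
  239 239 239 238]
 [ 81  82  84  83  82  84  82  83  84  81  82  82  84 111 146 156 153 151
  152 184 233 242 241 242 242 241 241 242 241 241 242 242 242 241 241 241
  242 242 242 242]
 [ 83  95  95  97  98  97  96  96  94  96  98  94  94 100 125 152 150 139
  133 118 117 117 117 118 107  80  79  78  76  72  74  74  76  75  74  69
   69  71  70  72]]
```

Emit:
servo_tool([
  [[-0.0015, 0, -0.0005], [0, 0, 0]],
  [[-0.0015, 0, 0], [0, 0, 0]],
  [[0, 0, 0], [0, 0, 0]],
])

```text
time: 12.88
tool_pos: [638.0, -147.8, 103.8]
tcp_rot: [3.14, -0.388, 0.051]
contact_force: [6.0, 2.3, 1.2]
grip_width: 46.1
finger_force: 29.9
```

Emit:
servo_tool([
  [[0, 0, 0], [0, 0, 0]],
  [[0, 0, 0], [0, 0, 0]],
  [[0, 0, 0], [0, 0, 0]],
  [[0, 0, -0.03], [0, 0, 0]],
  [[0, 0, -0.04], [0, 0, 0]],
  [[0, 0, 0], [0, 0, 0]],
], fingers=0.62)

```text
time: 13.62
tool_pos: [610.8, -149.9, 170.8]
tcp_rot: [3.139, -0.389, 0.051]
contact_force: [0.4, 0.2, 0.1]
grip_width: 56.8
finger_force: 0.0
```

```bash
cat >> up.py <<'E'
def chk(y,f):
    im,m=snap('wrist',f); g=im.min(2).astype(int)
    P=lambda xd,dy:proj(m,O+(xd+57.5)*ux+(y+dy)*uy+32*uz)[0]
    for dy in(-20,0,20):
        prof=[]
        for xd in np.arange(40,80,.5):
            u,v=P(xd,dy).round().astype(int); prof.append(g[v,u] if 0<=v<384 and 0<=u<512 else -1)
        prof=np.array(prof); k=np.argmax(prof[:-1]-prof[1:]); print('dy',dy,'end xd',40+.5*k,prof[k-2:k+3])
E
python3 -c "
from up import *
chk(-150,'w3')
from to import go
go([440,3,100])"
```

```text
dy -20 end xd 59.0 [ 96 138 125 104 104]
dy 0 end xd 58.0 [241 225 225 174 141]
dy 20 end xd 59.0 [122 145 150 116 116]
tool delta mm [-176.3 -160.9    2.4] force [-0.6  0.   0.1] grip 56.8 0.0
```

Emit:
servo_tool([
  [[0, 0, 0], [0, -7.3, 0]],
  [[0, 0, 0], [0, -7.3, 0]],
  [[0, 0, 0], [0, -7.4, 0]],
  [[0, 0, 0], [0, 0, 6.1]],
  [[0, 0, 0], [0, 0, 6.2]],
  [[-0.0485, -0.0308, 0], [0, 0, 0]],
  [[-0.0485, -0.0308, 0], [0, 0, 0]],
  [[-0.0485, -0.0308, 0], [0, 0, 0]],
  [[-0.0485, -0.0308, 0], [0, 0, 0]],
  [[0, 0, 0.05], [0, 0, 0]],
  [[0, 0, 0.05], [0, 0, 0]],
  [[0, 0, 0.02], [0, 0, 0]],
  [[0, 0, 0], [0, 0, 0]],
], fingers=1)

```text
time: 15.3
tool_pos: [437.1, 4.6, 45.4]
tcp_rot: [-3.142, 0.005, -0.164]
contact_force: [1.0, 0.7, -0.1]
grip_width: 91.9
finger_force: 0.0
```

```bash
python3 -c "
from to import *
go([440,3.5,6.5],R.from_euler('xyz',[np.pi,0,-.165]).as_matrix())"; python3 look.py 3 BC "(565,-372,0)"
```

```text
tool delta mm [ 3.3  0.6 38.9] force [ 1.   0.7 -0.1] grip 91.9 0.0
rotvec deg [-0.    0.3   0.07]
B scene [ 4.35411e+02 -1.38600e+00 -1.11000e-01] 0.694 side [ 4.38574e+02  3.45300e+00 -2.19000e-01] 0.561
C scene [ 4.51807e+02  1.83028e+02 -2.96000e-01] 0.692 side [ 4.52272e+02  1.87449e+02 -3.38000e-01] 0.373
bin [ 5.63006e+02 -3.74579e+02 -1.80000e-02] 0.945 [ 5.66190e+02 -3.71012e+02 -1.80000e-02] 0.907
```

Nothing has moved. Descend and grip B.

Emit:
servo_tool([
  [[0.003, 0, 0.02], [0, 0, 0]],
  [[0, 0, 0.012], [0, 0, 0]],
  [[0, 0, 0.007], [0, 0, 0]],
  [[0, 0, 0], [0, 0, 0]],
])

```text
time: 15.9
tool_pos: [441.5, 3.7, 8.4]
tcp_rot: [-3.142, 0.0, -0.164]
contact_force: [-0.7, -0.6, 0.7]
grip_width: 91.6
finger_force: 0.0
```

Emit:
servo_tool([
  [[0, 0, 0], [0, 0, 0]],
  [[0, 0, 0], [0, 0, 0]],
  [[0, 0, 0], [0, 0, 0]],
  [[0, 0, 0], [0, 0, 0]],
  [[0, 0, 0], [0, 0, 0]],
  [[0, 0, 0], [0, 0, 0]],
  [[0, 0, -0.03], [0, 0, 0]],
  [[0, 0, -0.05], [0, 0, 0]],
  [[0, 0, -0.05], [0, 0, 0]],
  [[0, 0, 0], [0, 0, -6.1]],
  [[0, 0, 0], [0, 0, -6.2]],
  [[0, 0, 0], [0, 7.3, 0]],
  [[0, 0, 0], [0, 7.3, 0]],
  [[0, 0, 0], [0, 7.4, 0]],
  [[0, 0, 0], [0, 0, 0]],
], fingers=0)

```text
time: 17.77
tool_pos: [438.8, 4.2, 137.3]
tcp_rot: [-3.14, -0.379, 0.049]
contact_force: [-0.7, -0.5, -2.5]
grip_width: 45.9
finger_force: 30.0
```

```bash
python3 -c "
from to import *
go(slot(-75,up=12),RT)"
```

```text
tool delta mm [165.8  86.2  90.7] force [-0.7 -0.5 -2.5] grip 45.9 29.999351799488068
rotvec deg [-0.08  0.26 -0.06]
```

Emit:
servo_tool([
  [[0.0418, 0.0215, 0.0115], [0, 0, 0]],
  [[0.0418, 0.0215, 0.0115], [0, 0, 0]],
  [[0.0418, 0.0215, 0.0115], [0, 0, 0]],
  [[0.0418, 0.0215, 0.0115], [0, 0, 0]],
  [[0, 0, 0.02], [0, 0, 0]],
  [[0, 0, 0.015], [0, 0, 0]],
  [[0, 0, 0.01], [0, 0, 0]],
  [[0, 0, 0], [0, 0, 0]],
])

```text
time: 18.77
tool_pos: [634.4, -72.2, 115.8]
tcp_rot: [-3.141, -0.382, 0.051]
contact_force: [-0.3, 0.0, -1.9]
grip_width: 45.9
finger_force: 30.0
```

```bash
python3 -c "
from up import *
go(slot(-75),RT); chk(-75,'w4')"
```

```text
tool delta mm [-4.2  0.2 11.9] force [-0.3  0.  -1.9] grip 45.9 29.999399185180664
rotvec deg [-0.06  0.13  0.04]
dy -20 end xd 62.5 [152 154 138 110  97]
dy 0 end xd 63.0 [218 196 162 117  94]
dy 20 end xd 40.0 []
```

Emit:
servo_tool([
  [[-0.001, 0, 0.006], [0, 0, 0]],
  [[0, 0, 0.004], [0, 0, 0]],
  [[0, 0, 0.001], [0, 0, 0]],
  [[0, 0, 0], [0, 0, 0]],
])

```text
time: 19.32
tool_pos: [637.9, -72.4, 106.5]
tcp_rot: [3.142, -0.384, 0.051]
contact_force: [-3.4, 1.6, 2.0]
grip_width: 46.0
finger_force: 30.0
```

```bash
python3 -c "
from up import *
go(slot(-75),RT); chk(-75,'w5')"
```

```text
tool delta mm [-4.  -0.3  2.1] force [-3.4  1.6  2. ] grip 46.0 30.00027447938919
rotvec deg [-0.01 -0.    0.04]
dy -20 end xd 40.0 []
dy 0 end xd 61.0 [242 242 223 152 154]
dy 20 end xd 63.0 [146 152 151 112  91]
```

Emit:
servo_tool([
  [[-0.002, 0, -0.0003], [0, 0, 0]],
  [[-0.0015, 0, 0], [0, 0, 0]],
  [[0, 0, 0], [0, 0, 0]],
])

```text
time: 19.75
tool_pos: [635.0, -72.8, 105.5]
tcp_rot: [3.141, -0.385, 0.051]
contact_force: [-0.3, -0.1, 2.1]
grip_width: 45.7
finger_force: 30.0
```

Emit:
servo_tool([
  [[0, 0, 0], [0, 0, 0]],
  [[0, 0, 0], [0, 0, 0]],
  [[0, 0, 0], [0, 0, 0]],
  [[0, 0, -0.03], [0, 0, 0]],
  [[0, 0, -0.04], [0, 0, 0]],
  [[0, 0, 0], [0, 0, 0]],
], fingers=0.61)

```text
time: 20.5
tool_pos: [609.5, -74.5, 173.3]
tcp_rot: [3.139, -0.389, 0.051]
contact_force: [0.0, 0.1, -0.2]
grip_width: 56.1
finger_force: 0.0
```

```bash
python3 -c "
from up import *
chk(-75,'w6')"
```

```text
dy -20 end xd 55.0 [158 158 159 127 114]
dy 0 end xd 57.5 [241 242 225 172 172]
dy 20 end xd 59.5 [114 146 134 104 104]
```

Emit:
servo_tool([
  [[0, 0, 0], [0, -7.3, 0]],
  [[0, 0, 0], [0, -7.3, 0]],
  [[0, 0, 0], [0, -7.4, 0]],
  [[0, 0, 0], [0, 0, 9.0]],
  [[0, 0, 0], [0, 0, 9.0]],
  [[-0.0354, -0.0357, 0], [0, 0, 0]],
  [[-0.0354, -0.0357, 0], [0, 0, 0]],
  [[-0.0354, -0.0357, 0], [0, 0, 0]],
  [[-0.0354, -0.0357, 0], [0, 0, 0]],
  [[-0.0354, -0.0357, 0], [0, 0, 0]],
  [[-0.0354, -0.0357, 0], [0, 0, 0]],
  [[0, 0, 0.05], [0, 0, 0]],
  [[0, 0, 0.05], [0, 0, 0]],
  [[0, 0, 0.025], [0, 0, 0]],
  [[0, 0, 0], [0, 0, 0]],
], fingers=1)

```text
time: 22.42
tool_pos: [457.3, 187.9, 42.4]
tcp_rot: [3.139, 0.005, -0.263]
contact_force: [0.7, -0.8, 0.8]
grip_width: 91.8
finger_force: 0.0
```

```bash
python3 -c "
from to import *
go([460,188.5,7],R.from_euler('xyz',[np.pi,0,-.265]).as_matrix())"; python3 look.py 4 DE "(565,-372,0)"
```

```text
tool delta mm [ 2.6 -1.4 35.4] force [ 0.7 -0.8  0.8] grip 91.8 0.0
rotvec deg [0.17 0.31 0.1 ]
D scene [390.751 426.995   1.817] 0.64 side [400.153 431.149   1.396] 0.763
E scene [573.937 405.849   1.631] 0.95 side [596.467 406.442   1.334] 0.682
bin [ 5.62912e+02 -3.74434e+02 -1.90000e-02] 0.945 [ 5.66233e+02 -3.71145e+02 -2.30000e-02] 0.907
```

Emit:
servo_tool([
  [[0.0025, -0.001, 0.015], [0, 0, 0]],
  [[0, 0, 0.012], [0, 0, 0]],
  [[0, 0, 0.008], [0, 0, 0]],
  [[0, 0, 0], [0, 0, 0]],
])

```text
time: 23.02
tool_pos: [461.4, 188.4, 9.3]
tcp_rot: [3.141, 0.001, -0.264]
contact_force: [0.6, -0.4, 0.5]
grip_width: 92.3
finger_force: 0.0
```

Emit:
servo_tool([
  [[0, 0, 0], [0, 0, 0]],
  [[0, 0, 0], [0, 0, 0]],
  [[0, 0, 0], [0, 0, 0]],
  [[0, 0, 0], [0, 0, 0]],
  [[0, 0, 0], [0, 0, 0]],
  [[0, 0, 0], [0, 0, 0]],
  [[0, 0, -0.03], [0, 0, 0]],
  [[0, 0, -0.05], [0, 0, 0]],
  [[0, 0, -0.05], [0, 0, 0]],
  [[0, 0, 0], [0, 0, -9.0]],
  [[0, 0, 0], [0, 0, -9.0]],
  [[0, 0, 0], [0, 7.3, 0]],
  [[0, 0, 0], [0, 7.3, 0]],
  [[0, 0, 0], [0, 7.4, 0]],
  [[0, 0, 0], [0, 0, 0]],
], fingers=0)

```text
time: 24.9
tool_pos: [459.1, 188.2, 138.8]
tcp_rot: [3.14, -0.379, 0.052]
contact_force: [-0.1, -0.7, -2.5]
grip_width: 45.5
finger_force: 30.0
```

```bash
python3 -c "
from to import *
go(slot(0,up=12,xd=60),RT)"
```

```text
tool delta mm [138.4 194.3  81.4] force [-0.1 -0.7 -2.5] grip 45.5 29.99960482120514
rotvec deg [0.02 0.26 0.11]
```

Emit:
servo_tool([
  [[0.0277, 0.0389, 0.0073], [0, 0, 0]],
  [[0.0277, 0.0389, 0.0073], [0, 0, 0]],
  [[0.0277, 0.0389, 0.0073], [0, 0, 0]],
  [[0.0277, 0.0389, 0.0073], [0, 0, 0]],
  [[0.0277, 0.0389, 0.0073], [0, 0, 0]],
  [[0, 0, 0.02], [0, 0, 0]],
  [[0, 0, 0.015], [0, 0, 0]],
  [[0, 0, 0.01], [0, 0, 0]],
  [[0, 0, 0], [0, 0, 0]],
])

```text
time: 26.02
tool_pos: [630.1, 3.0, 115.4]
tcp_rot: [-3.141, -0.382, 0.052]
contact_force: [-0.5, 0.2, -2.8]
grip_width: 45.9
finger_force: 30.0
```

```bash
python3 -c "
from up import *
go(slot(0),RT); chk(0,'w7')"; python3 look.py 5 E "(565,-372,0)"
python3 - <<'E'
import cv2,numpy as np
a=cv2.imread('pics/scene5.png')[130:260,170:420];b=cv2.imread('pics/w7.png')
cv2.imwrite('pics/c5.png',np.vstack([cv2.resize(a,(600,312),interpolation=cv2.INTER_CUBIC),cv2.resize(b,(384,288)).repeat(1,0)[:, :].copy() if 0 else np.pad(cv2.resize(b,(380,285)),((0,0),(0,220),(0,0)))]))
E
```

```text
tool delta mm [-3.6  0.5 11.7] force [-0.5  0.2 -2.8] grip 45.9 29.999548494815826
rotvec deg [-0.07  0.12  0.08]
dy -20 end xd 63.0 [115 149 129 101  91]
dy 0 end xd 63.5 [238 239 192 137 104]
dy 20 end xd 48.0 [233 234 234 137 138]
E scene [573.743 406.061   1.639] 0.954 side [584.907 409.304   1.637] 0.865
bin [ 5.62935e+02 -3.74574e+02 -1.80000e-02] 0.945 [ 5.66104e+02 -3.71049e+02 -2.10000e-02] 0.907
```

View pics/c5.png

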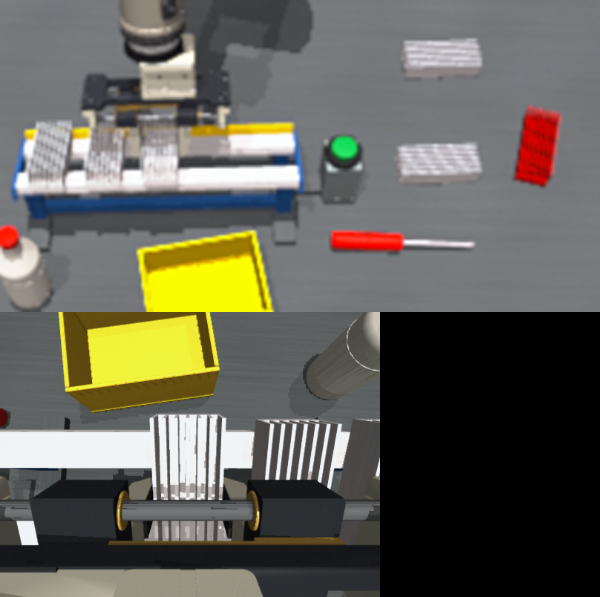

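Emit:
servo_tool([
  [[-0.001, 0, 0.006], [0, 0, 0]],
  [[0, 0, 0.004], [0, 0, 0]],
  [[0, 0, 0.0012], [0, 0, 0]],
  [[0, 0, 0], [0, 0, 0]],
])

```text
time: 26.68
tool_pos: [633.2, 2.6, 107.4]
tcp_rot: [3.141, -0.385, 0.051]
contact_force: [-13.4, -0.3, 15.3]
grip_width: 45.8
finger_force: 30.0
```

Emit:
servo_tool([
  [[-0.002, 0, -0.0003], [0, 0, 0]],
  [[-0.0015, 0, 0], [0, 0, 0]],
  [[0, 0, 0], [0, 0, 0]],
])

```text
time: 27.05
tool_pos: [632.4, 2.2, 107.1]
tcp_rot: [3.141, -0.39, 0.051]
contact_force: [-1.1, 0.3, 7.1]
grip_width: 45.7
finger_force: 30.0
```

```bash
python3 -c "
from up import *
go(slot(0),RT); chk(0,'w8')
from h import *
sc,sd=load('scene5'),load('side5')
for v in (sc,sd):print(*fit([v],'white',SINK,(396,425,1.6)))
for y in(-150,-75):
  for f in('scene5','side5'):
    im,m=load(f); print(f,y)
"
```

```text
tool delta mm [-2.6 -0.5  3.2] force [-1.1  0.3  7.1] grip 45.7 30.002232491970062
rotvec deg [ 0.04 -0.34  0.03]
dy -20 end xd 46.0 [117 114 115  83  70]
dy 0 end xd 61.0 [242 241 234 185 153]
dy 20 end xd 62.5 [ 85 145 158 119  84]
[381.282 429.785   1.642] 0.944
[391.258 433.65    1.629] 0.931
scene5 -150
side5 -150
scene5 -75
side5 -75
```

Emit:
servo_tool([
  [[-0.0015, 0, -0.0003], [0, 0, 0]],
  [[-0.001, 0, -0.0003], [0, 0, 0]],
  [[0, 0, 0], [0, 0, 0]],
])

```text
time: 27.48
tool_pos: [629.2, 1.9, 105.8]
tcp_rot: [3.141, -0.388, 0.051]
contact_force: [-0.9, 0.1, 7.6]
grip_width: 45.5
finger_force: 30.0
```

Emit:
servo_tool([
  [[0, 0, 0], [0, 0, 0]],
  [[0, 0, 0], [0, 0, 0]],
  [[0, 0, 0], [0, 0, 0]],
  [[0, 0, -0.03], [0, 0, 0]],
  [[0, 0, -0.04], [0, 0, 0]],
  [[0, 0, 0], [0, 0, 0]],
], fingers=0.61)

```text
time: 28.22
tool_pos: [602.6, 0.7, 172.1]
tcp_rot: [3.14, -0.389, 0.051]
contact_force: [0.7, 0.2, -0.5]
grip_width: 56.0
finger_force: 0.0
```

```bash
python3 -c "
from up import *
chk(0,'w9')
for y in(-75,-150): 
  im,m=load('w9'); print(y,proj(m,[O+x*ux+(y+dy)*uy+32*uz for x in(115,60) for dy in(-23,23)]).round().tolist())
"; cp pics/w9.png pics/v9.png
```

```text
dy -20 end xd 41.5 [115 115 115  83  70]
dy 0 end xd 57.5 [241 242 225 173 173]
dy 20 end xd 67.0 [80 83 83 43 15]
-75 [[398.0, 133.0], [330.0, 133.0], [388.0, 211.0], [325.0, 210.0]]
-150 [[508.0, 133.0], [440.0, 133.0], [492.0, 211.0], [428.0, 211.0]]
```

View pics/v9.png

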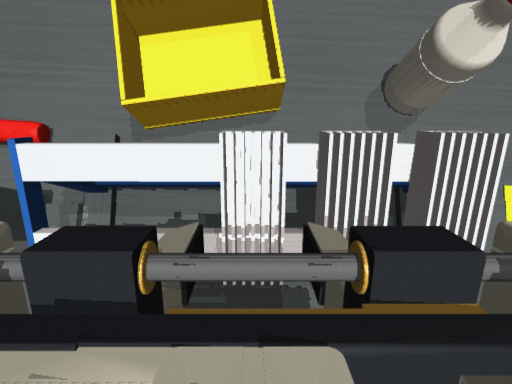

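```bash
python3 -c "
from to import *
o=bot.get_obs(); print(o['joint_positions'].round(2))
"; python3 look.py 6 E "(565,-372,0)"; python3 -c "
from h import *
w=[load('scene6'),load('side6')]
for v in w:print(*fit([v],'white',SINK,(390,432,1.6)))
print(ray(w[0][1],(313,190),118))"
```

```text
[-0.17  0.35  1.76  0.13  0.66  1.26]
E scene [574.028 405.981   1.641] 0.956 side [584.834 409.211   1.635] 0.887
bin [ 5.62963e+02 -3.74508e+02 -1.90000e-02] 0.945 [ 5.65834e+02 -3.70802e+02 -1.90000e-02] 0.906
[381.384 429.756   1.641] 0.944
[391.433 433.326   1.624] 0.929
[610.49309218 253.7872499  118.        ]
```

Emit:
servo_tool([
  [[0, 0, 0], [0, -7.3, 0]],
  [[0, 0, 0], [0, -7.3, 0]],
  [[0, 0, 0], [0, -7.4, 0]],
  [[0, 0, 0], [0, 0, -10.1]],
  [[0, 0, 0], [0, 0, -10.1]],
  [[0, 0, 0], [0, 0, -10.1]],
  [[0, 0, 0], [0, 0, -10.1]],
  [[0, 0, 0], [0, 0, -10.1]],
  [[0, 0, 0], [0, 0, -10.1]],
  [[0, 0, 0], [0, 0, -10.1]],
  [[0, 0, 0], [0, 0, -10.1]],
  [[0, 0, 0], [0, 0, -10.0]],
  [[0.051, 0.0009, 0], [0, 0, 0]],
  [[0.051, 0.0009, 0], [0, 0, 0]],
  [[0.051, 0.0009, 0], [0, 0, 0]],
  [[0.051, 0.0009, 0], [0, 0, 0]],
  [[0.051, 0.0009, 0], [0, 0, 0]],
  [[0.051, 0.0009, 0], [0, 0, 0]],
  [[0.051, 0.0009, 0], [0, 0, 0]],
  [[0.051, 0.0009, 0], [0, 0, 0]],
], fingers=1)

```text
time: 30.88
tool_pos: [582.0, 410.0, 166.8]
tcp_rot: [-3.139, 0.001, 1.636]
contact_force: [1.1, -0.9, 0.3]
grip_width: 91.9
finger_force: 0.0
```

Emit:
servo_tool([
  [[0, 0, 0.05], [0, 0, 0]],
  [[0, 0, 0.05], [0, 0, 0]],
  [[0, 0, 0], [0, 0, 0]],
])

```text
time: 31.25
tool_pos: [579.2, 406.8, 62.4]
tcp_rot: [-3.13, 0.005, 1.636]
contact_force: [-0.5, -0.5, -0.7]
grip_width: 91.7
finger_force: 0.0
```

```bash
python3 -c "
from to import *
go([584,409,7],R.from_euler('xyz',[np.pi,0,1.635]).as_matrix())
w=snap('wrist','w10'); w=load('w10'); print(fit([w],'white',SINK,(584,409,1.635)))"; cp pics/w10.png pics/v10.png
```

```text
tool delta mm [ 2.1  5.6 55.3] force [-0.5 -0.5 -0.7] grip 91.7 0.0
rotvec deg [-0.65  0.31  0.04]
(array([580.681, 403.82 ,   1.639]), np.float64(0.749))
```

View pics/v10.png

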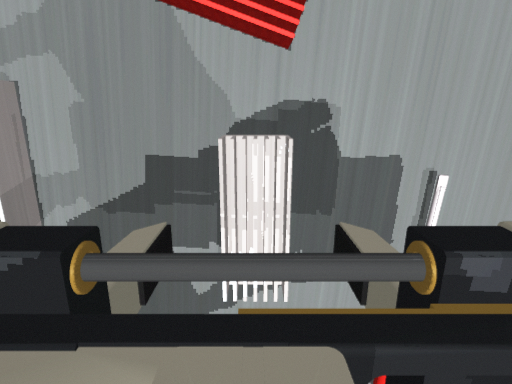

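```bash
python3 -c "
from to import *
im,m=load('w10')
for uv in [(219,136),(293,136),(222,300),(289,300)]: print(ray(m,uv,32).round(1))
go([582,407,7])"
```

```text
[554.6 461.6  32. ]
[600.1 464.6  32. ]
[560.9 345.3  32. ]
[608.9 348.8  32. ]
tool delta mm [-0.7  0.9 59.3] force [-0.4  0.8  0.2] grip 91.8 0.0
```

Emit:
servo_tool([
  [[-0.0015, 0.0005, 0.025], [0, 0, 0]],
  [[0, 0, 0.02], [0, 0, 0]],
  [[0, 0, 0.014], [0, 0, 0]],
  [[0, 0, 0], [0, 0, 0]],
])

```text
time: 31.8
tool_pos: [582.7, 406.7, 9.2]
tcp_rot: [-3.14, 0.001, 1.635]
contact_force: [-0.4, 0.8, 0.3]
grip_width: 92.1
finger_force: 0.0
```

Emit:
servo_tool([
  [[0, 0, 0], [0, 0, 0]],
  [[0, 0, 0], [0, 0, 0]],
  [[0, 0, 0], [0, 0, 0]],
  [[0, 0, 0], [0, 0, 0]],
  [[0, 0, 0], [0, 0, 0]],
  [[0, 0, 0], [0, 0, 0]],
  [[0, 0, -0.03], [0, 0, 0]],
  [[0, 0, -0.05], [0, 0, 0]],
  [[0, 0, -0.06], [0, 0, 0]],
  [[0, 0, -0.05], [0, 0, 0]],
  [[0, 0, 0], [0, 0, 0]],
], fingers=0)

```text
time: 33.17
tool_pos: [585.0, 408.1, 205.8]
tcp_rot: [3.132, -0.004, 1.635]
contact_force: [1.0, -1.1, -2.3]
grip_width: 45.7
finger_force: 30.0
```

Emit:
servo_tool([
  [[0, 0, 0], [0, 0, 10.1]],
  [[0, 0, 0], [0, 0, 10.1]],
  [[0, 0, 0], [0, 0, 10.1]],
  [[0, 0, 0], [0, 0, 10.1]],
  [[0, 0, 0], [0, 0, 10.1]],
  [[0, 0, 0], [0, 0, 10.1]],
  [[0, 0, 0], [0, 0, 10.1]],
  [[0, 0, 0], [0, 0, 10.1]],
  [[0, 0, 0], [0, 0, 10.0]],
  [[0.0048, 0.055, 0], [0, 0, 0]],
  [[0.0048, 0.055, 0], [0, 0, 0]],
  [[0.0048, 0.055, 0], [0, 0, 0]],
  [[0.0048, 0.055, 0], [0, 0, 0]],
  [[0.0048, 0.055, 0], [0, 0, 0]],
  [[0.0048, 0.055, 0], [0, 0, 0]],
  [[0, 0, 0], [0, 7.3, 0]],
  [[0, 0, 0], [0, 7.3, 0]],
  [[0, 0, 0], [0, 7.4, 0]],
  [[0, 0, 0], [0, 0, 0]],
])

```text
time: 35.55
tool_pos: [625.3, 78.9, 197.5]
tcp_rot: [-3.141, -0.377, 0.05]
contact_force: [-0.1, -0.6, -0.9]
grip_width: 45.8
finger_force: 30.0
```

```bash
python3 -c "
from to import *
go(slot(75,up=12,xd=61,g=8),RT)"
```

```text
tool delta mm [-30.9   1.5  75. ] force [-0.1 -0.6 -0.9] grip 45.8 29.999645054340363
rotvec deg [-0.03  0.39  0.03]
```

Emit:
servo_tool([
  [[-0.016, 0.0007, 0.02], [0, 0.4, 0]],
  [[-0.015, 0.0007, 0.02], [0, 0, 0]],
  [[0, 0, 0.02], [0, 0, 0]],
  [[0, 0, 0.015], [0, 0, 0]],
  [[0, 0, 0.005], [0, 0, 0]],
  [[0, 0, 0.003], [0, 0, 0]],
  [[0, 0, 0], [0, 0, 0]],
])

```text
time: 36.42
tool_pos: [631.7, 77.6, 111.9]
tcp_rot: [3.142, -0.392, 0.051]
contact_force: [-0.4, 0.2, -2.3]
grip_width: 45.5
finger_force: 30.0
```

```bash
python3 -c "
from up import *
go(slot(75,g=8),RT); chk(75,'w11')"
```

```text
tool delta mm [-7.3 -0.1  5. ] force [-0.4  0.2 -2.3] grip 45.5 29.99954402446747
rotvec deg [-0.01 -0.43  0.04]
dy -20 end xd 72.0 [83 81 83 43 31]
dy 0 end xd 65.5 [205 203 171  93  82]
dy 20 end xd 65.5 [126 151 126  91  57]
```

Emit:
servo_tool([
  [[-0.004, 0, 0.002], [0, -0.4, 0]],
  [[0, 0, 0.0015], [0, 0, 0]],
  [[0, 0, 0.001], [0, 0, 0]],
  [[0, 0, 0], [0, 0, 0]],
])

```text
time: 36.98
tool_pos: [628.5, 77.5, 107.4]
tcp_rot: [3.141, -0.384, 0.051]
contact_force: [-12.2, -2.7, 13.6]
grip_width: 45.8
finger_force: 30.0
```

```bash
python3 -c "
from up import *
go(slot(75,g=8),RT); chk(75,'w12')"
```

```text
tool delta mm [-2.6 -0.1  2. ] force [-12.2  -2.7  13.6] grip 45.8 30.002887845039368
rotvec deg [-0.01  0.02  0.05]
dy -20 end xd 58.5 [233 234 212 170 143]
dy 0 end xd 61.0 [204 204 170 120 100]
dy 20 end xd 61.0 [147 153 124  90  80]
```

Emit:
servo_tool([
  [[0, 0, -0.0008], [0, 0, 0]],
  [[-0.0015, 0, 0], [0, 0, 0]],
  [[-0.001, 0, 0], [0, 0, 0]],
  [[0, 0, 0], [0, 0, 0]],
])

```text
time: 37.52
tool_pos: [628.4, 77.4, 107.5]
tcp_rot: [3.141, -0.389, 0.05]
contact_force: [-0.1, -1.2, 6.0]
grip_width: 45.5
finger_force: 30.0
```

Emit:
servo_tool([
  [[0, 0, 0], [0, 0, 0]],
  [[0, 0, 0], [0, 0, 0]],
  [[0, 0, 0], [0, 0, 0]],
  [[0, 0, -0.03], [0, 0, 0]],
  [[0, 0, -0.04], [0, 0, 0]],
  [[0, 0, -0.03], [0, 0, 0]],
  [[0, 0, 0], [0, 0, 0]],
], fingers=0.61)

```text
time: 38.4
tool_pos: [590.2, 75.5, 200.9]
tcp_rot: [3.141, -0.389, 0.051]
contact_force: [-0.4, 0.2, -0.6]
grip_width: 56.1
finger_force: 0.0
```

```bash
python3 -c "
from up import *
chk(75,'w13')"; python3 look.py 7 "" "(565,-372,0)"; python3 -c "
from h import *
for v in (load('scene7'),load('side7')):print(*fit([v],'white',SINK,(388,431,1.6)))"
```

```text
dy -20 end xd 59.5 [123 148 139 103  83]
dy 0 end xd 59.5 [232 197 197 130  90]
dy 20 end xd 59.5 [158 165 165 123  89]
bin [ 5.62907e+02 -3.74537e+02 -1.80000e-02] 0.945 [ 5.66116e+02 -3.71106e+02 -2.20000e-02] 0.908
[381.328 429.933   1.64 ] 0.94
[391.265 433.235   1.622] 0.929
```

Emit:
servo_tool([
  [[0, 0, 0], [0, -7.3, 0]],
  [[0, 0, 0], [0, -7.3, 0]],
  [[0, 0, 0], [0, -7.4, 0]],
  [[0, 0, 0], [0, 0, -10.1]],
  [[0, 0, 0], [0, 0, -10.1]],
  [[0, 0, 0], [0, 0, -10.1]],
  [[0, 0, 0], [0, 0, -10.1]],
  [[0, 0, 0], [0, 0, -10.1]],
  [[0, 0, 0], [0, 0, -10.1]],
  [[0, 0, 0], [0, 0, -10.1]],
  [[0, 0, 0], [0, 0, -10.1]],
  [[0, 0, 0], [0, 0, -9.7]],
  [[0.0458, -0.0225, 0], [0, 0, 0]],
  [[0.0458, -0.0225, 0], [0, 0, 0]],
  [[0.0458, -0.0225, 0], [0, 0, 0]],
  [[0.0458, -0.0225, 0], [0, 0, 0]],
  [[0.0458, -0.0225, 0], [0, 0, 0]],
  [[0.0458, -0.0225, 0], [0, 0, 0]],
  [[0.0458, -0.0225, 0], [0, 0, 0]],
  [[0.0458, -0.0225, 0], [0, 0, 0]],
], fingers=1)

```text
time: 41.05
tool_pos: [386.9, 431.8, 196.5]
tcp_rot: [-3.14, 0.002, 1.63]
contact_force: [0.4, 0.5, 0.6]
grip_width: 91.9
finger_force: 0.0
```

Emit:
servo_tool([
  [[0, 0, 0.05], [0, 0, 0]],
  [[0, 0, 0.05], [0, 0, 0]],
  [[0, 0, 0.03], [0, 0, 0]],
  [[0, 0, 0], [0, 0, 0]],
  [[0, 0, 0], [0, 0, 0]],
])

```text
time: 41.68
tool_pos: [388.6, 430.9, 68.8]
tcp_rot: [3.141, -0.0, 1.63]
contact_force: [0.1, -0.8, 0.6]
grip_width: 91.7
finger_force: 0.0
```

```bash
python3 -c "
from to import *
go([389,430.5,7],R.from_euler('xyz',[np.pi,0,1.63]).as_matrix())
im,m=snap('wrist','w14')
print(proj(m,[planar((389,430.5,1.63))(np.array([[x,y,32.]]))[0] for x in(57.5,-57.5) for y in(23,-23)]).round(0))
w=load('w14');print(fit([w],'white',SINK,(389,430.5,1.63)))
"; cp pics/w14.png pics/v14.png
```

```text
tool delta mm [-0.5  0.4 61.8] force [ 0.1 -0.8  0.6] grip 91.7 0.0
rotvec deg [ 0.04 -0.02  0.  ]
[[217. 134.]
 [289. 134.]
 [222. 293.]
 [284. 293.]]
(array([388.126, 427.682,   1.627]), np.float64(0.747))
```

View pics/v14.png

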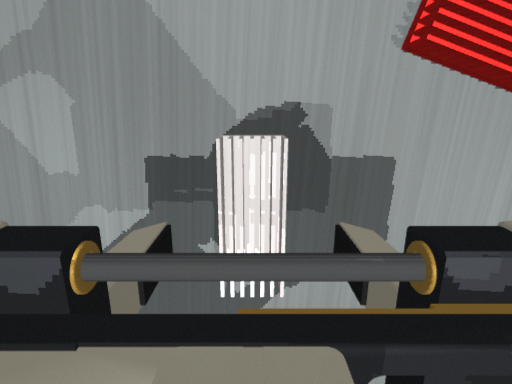

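Emit:
servo_tool([
  [[-0.0025, 0, 0.025], [0, 0, 0]],
  [[0, 0, 0.02], [0, 0, 0]],
  [[0, 0, 0.016], [0, 0, 0]],
  [[0, 0, 0], [0, 0, 0]],
])

```text
time: 42.22
tool_pos: [388.0, 427.9, 7.1]
tcp_rot: [-3.141, 0.001, 1.63]
contact_force: [-0.1, -0.5, 0.6]
grip_width: 91.8
finger_force: 0.0
```

Emit:
servo_tool([
  [[0, 0, 0], [0, 0, 0]],
  [[0, 0, 0], [0, 0, 0]],
  [[0, 0, 0], [0, 0, 0]],
  [[0, 0, 0], [0, 0, 0]],
  [[0, 0, 0], [0, 0, 0]],
  [[0, 0, 0], [0, 0, 0]],
  [[0, 0, -0.03], [0, 0, 0]],
  [[0, 0, -0.05], [0, 0, 0]],
  [[0, 0, -0.06], [0, 0, 0]],
  [[0, 0, -0.05], [0, 0, 0]],
  [[0, 0, 0], [0, 0, 0]],
], fingers=0)

```text
time: 43.6
tool_pos: [389.7, 429.4, 201.6]
tcp_rot: [3.135, -0.005, 1.63]
contact_force: [-0.4, -0.1, -2.3]
grip_width: 45.7
finger_force: 30.0
```

Emit:
servo_tool([
  [[0, 0, 0], [0, 0, 10.1]],
  [[0, 0, 0], [0, 0, 10.1]],
  [[0, 0, 0], [0, 0, 10.1]],
  [[0, 0, 0], [0, 0, 10.1]],
  [[0, 0, 0], [0, 0, 10.1]],
  [[0, 0, 0], [0, 0, 10.1]],
  [[0, 0, 0], [0, 0, 10.1]],
  [[0, 0, 0], [0, 0, 10.1]],
  [[0, 0, 0], [0, 0, 9.7]],
  [[0.0287, 0.0409, 0], [0, 0, 0]],
  [[0.0287, 0.0409, 0], [0, 0, 0]],
  [[0.0287, 0.0409, 0], [0, 0, 0]],
  [[0.0287, 0.0409, 0], [0, 0, 0]],
  [[0.0287, 0.0409, 0], [0, 0, 0]],
  [[0.0287, 0.0409, 0], [0, 0, 0]],
  [[0.0287, 0.0409, 0], [0, 0, 0]],
  [[0, 0, 0], [0, 7.3, 0]],
  [[0, 0, 0], [0, 7.3, 0]],
  [[0, 0, 0], [0, 7.4, 0]],
  [[0, 0, 0], [0, 0, 0]],
])

```text
time: 46.1
tool_pos: [599.8, 152.1, 194.4]
tcp_rot: [3.141, -0.376, 0.051]
contact_force: [-0.3, 0.4, -2.2]
grip_width: 45.4
finger_force: 30.0
```

```bash
python3 -c "
from to import *
go(slot(151,up=12,xd=61,g=8),RT)"
```

```text
tool delta mm [-9.4 -0.2 80.1] force [-0.3  0.4 -2.2] grip 45.4 29.99974876642227
rotvec deg [0.01 0.44 0.07]
```

Emit:
servo_tool([
  [[-0.011, 0, 0.03], [0, 0, 0]],
  [[0, 0, 0.025], [0, 0, 0]],
  [[0, 0, 0.02], [0, 0, 0]],
  [[0, 0, 0.01], [0, 0, 0]],
  [[0, 0, 0.003], [0, 0, 0]],
  [[0, 0, 0], [0, 0, 0]],
])

```text
time: 46.85
tool_pos: [626.3, 153.5, 112.1]
tcp_rot: [-3.142, -0.385, 0.051]
contact_force: [-0.2, -0.1, -1.3]
grip_width: 45.9
finger_force: 30.0
```

```bash
python3 -c "
from up import *
go(slot(151,g=8),RT); chk(151,'w15')"
```

```text
tool delta mm [-5.9 -0.1  5.8] force [-0.2 -0.1 -1.3] grip 45.9 29.999724626541138
rotvec deg [-0.01 -0.03  0.03]
dy -20 end xd 65.5 [142 156 147  85  86]
dy 0 end xd 65.5 [207 207 183 149 116]
dy 20 end xd 61.0 [124 122 123  79  79]
```

Emit:
servo_tool([
  [[-0.004, 0, 0.002], [0, 0, 0]],
  [[0, 0, 0.0012], [0, 0, 0]],
  [[0, 0, 0.0008], [0, 0, 0]],
  [[0, 0, 0], [0, 0, 0]],
])

```text
time: 47.4
tool_pos: [623.9, 153.3, 106.6]
tcp_rot: [3.142, -0.384, 0.051]
contact_force: [0.0, -0.7, -2.3]
grip_width: 45.9
finger_force: 30.0
```

```bash
python3 -c "
from up import *
go(slot(151,g=8),RT); chk(151,'w16')"
```

```text
tool delta mm [-1.5 -0.1  1.6] force [ 0.  -0.7 -2.3] grip 45.9 29.99958425760269
rotvec deg [-0.01 -0.01  0.03]
dy -20 end xd 47.5 [115 117 116  73  70]
dy 0 end xd 61.5 [206 205 219 137 113]
dy 20 end xd 62.0 [117 148 132 103  96]
```

Emit:
servo_tool([
  [[-0.001, 0, 0.001], [0, 0, 0]],
  [[-0.001, 0, 0.001], [0, 0, 0]],
  [[0, 0, 0], [0, 0, 0]],
  [[0, 0, 0], [0, 0, 0]],
])

```text
time: 47.95
tool_pos: [622.7, 153.3, 103.9]
tcp_rot: [-3.142, -0.384, 0.051]
contact_force: [-0.2, -0.3, -1.2]
grip_width: 45.9
finger_force: 30.0
```

Emit:
servo_tool([
  [[0, 0, 0], [0, 0, 0]],
  [[0, 0, 0], [0, 0, 0]],
  [[0, 0, 0], [0, 0, 0]],
  [[0, 0, -0.03], [0, 0, 0]],
  [[0, 0, -0.04], [0, 0, 0]],
  [[0, 0, -0.03], [0, 0, 0]],
  [[0, 0, 0], [0, 0, 0]],
], fingers=0.61)

```text
time: 48.82
tool_pos: [586.2, 151.7, 199.4]
tcp_rot: [-3.141, -0.389, 0.051]
contact_force: [0.8, -0.5, -0.2]
grip_width: 56.0
finger_force: 0.0
```

```bash
python3 -c "
from up import *
chk(151,'w17'); go([615.5,254,160],R.from_euler('xyz',[np.pi,0,.05]).as_matrix())"
```

```text
dy -20 end xd 58.5 [188 188 165 117 117]
dy 0 end xd 59.5 [186 150 150 108 101]
dy 20 end xd 44.5 [208 207 206  80  80]
tool delta mm [  18.3 -100.9   47.9] force [ 0.2  0.3 -0.4] grip 56.0 0.0
rotvec deg [-2.000e-02 -2.213e+01  4.000e-02]
```

Emit:
servo_tool([
  [[0, 0, 0], [0, -7.3, 0]],
  [[0, 0, 0], [0, -7.3, 0]],
  [[0, 0, 0], [0, -7.4, 0]],
  [[0.0178, -0.05, 0], [0, 0, 0]],
  [[0.0178, -0.05, 0], [0, 0, 0]],
  [[0, 0, 0.03], [0, 0, 0]],
  [[0, 0, 0.01], [0, 0, 0]],
  [[0, 0, 0], [0, 0, 0]],
  [[0, 0, 0], [0, 0, 0]],
], fingers=0)

```text
time: 50.0
tool_pos: [616.4, 252.5, 157.5]
tcp_rot: [-3.141, -0.001, 0.05]
contact_force: [0.0, -0.0, 0.8]
grip_width: 0.3
finger_force: 0.0
```

```bash
python3 look.py 8 "" "(565,-372,0)"
python3 - <<'E'
from to import *
print(bot.get_obs()['tool_pos'])
im,m=load('scene8'); M=mk(im,'green'); y,x=np.nonzero(M); print(ray(m,((x.mean()+.5)/S-.5,(y.mean()+.5)/S-.5),118).round(1))
o=[]
for f,(a,b,c,d) in dict(scene8=(170,230,165,335),side8=(130,260,220,340)).items():
    im,m=load(f); q=cv2.resize(im,None,fx=4,fy=4,interpolation=cv2.INTER_CUBIC)
    for y in(-150,-75,0,75,151):
        c4=(proj(m,[O+px*ux+(y+s)*uy+32*uz for px,s in((0,-23),(115,-23),(115,23),(0,23))])+.5)*4-.5
        cv2.polylines(q,[np.round(c4).astype(int)],True,(0,0,255),1)
    q=q[a*4:b*4,c*4:d*4]; o.append(cv2.resize(q,(600,int(600*(b-a)/(d-c))))if f[1]=='c' else cv2.resize(q,(360,int(360*(b-a)/(d-c)))))
p=np.pad(o[1],((0,0),(0,240),(0,0))); z=np.vstack([o[0],p])[:600]; print(z.shape); cv2.imwrite('pics/c6.png',z)
E
```

```text
bin [ 5.62947e+02 -3.74553e+02 -1.80000e-02] 0.945 [ 5.66071e+02 -3.71091e+02 -2.20000e-02] 0.907
[616.45287021 252.68624024 157.91793418]
[618.1 253.3 118. ]
(600, 600, 3)
```

View pics/c6.png

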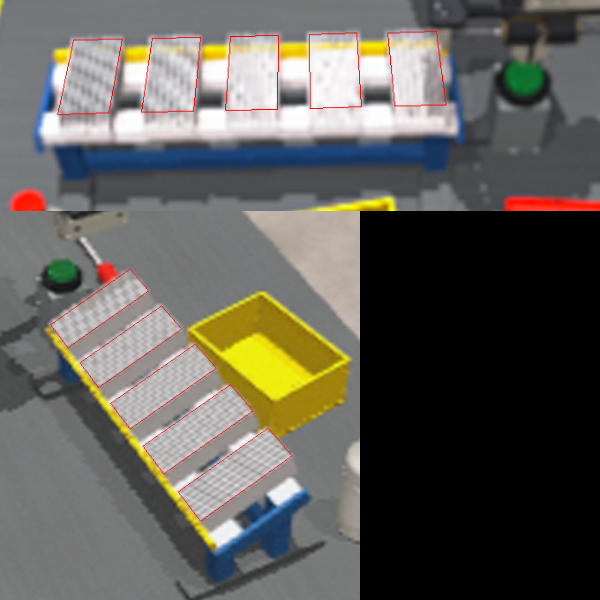

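Emit:
servo_tool([
  [[0.001, 0, 0.02], [0, 0, 0]],
  [[0, 0, 0.01], [0, 0, 0]],
  [[0, 0, 0.004], [0, 0, 0]],
  [[0, 0, 0.002], [0, 0, 0]],
  [[0, 0, 0], [0, 0, 0]],
])

```text
time: 50.72
tool_pos: [617.0, 253.2, 121.0]
tcp_rot: [-3.141, -0.001, 0.051]
contact_force: [0.5, 0.8, -0.1]
grip_width: 0.3
finger_force: 0.0
```

Emit:
servo_tool([
  [[0, 0, 0.002], [0, 0, 0]],
  [[0, 0, 0.002], [0, 0, 0]],
  [[0, 0, 0], [0, 0, 0]],
])

```text
time: 51.1
tool_pos: [616.7, 253.1, 116.4]
tcp_rot: [3.141, 0.0, 0.051]
contact_force: [0.5, 0.0, -0.7]
grip_width: 0.4
finger_force: 0.0
```

Emit:
servo_tool([
  [[0, 0, 0.002], [0, 0, 0]],
  [[0, 0, 0.001], [0, 0, 0]],
  [[0, 0, 0], [0, 0, 0]],
])

```text
time: 51.48
tool_pos: [616.8, 253.1, 113.4]
tcp_rot: [3.141, 0.0, 0.051]
contact_force: [0.1, -0.3, -0.5]
grip_width: 0.5
finger_force: 0.0
```

Emit:
servo_tool([
  [[0, 0, 0.001], [0, 0, 0]],
  [[0, 0, 0.001], [0, 0, 0]],
  [[0, 0, 0], [0, 0, 0]],
])

```text
time: 51.85
tool_pos: [616.9, 253.1, 111.8]
tcp_rot: [-3.142, -0.0, 0.051]
contact_force: [0.3, 0.1, 1.9]
grip_width: 0.7
finger_force: 0.8
```

Emit:
servo_tool([
  [[0, 0, 0.001], [0, 0, 0]],
  [[0, 0, 0.001], [0, 0, 0]],
  [[0, 0, 0], [0, 0, 0]],
])

```text
time: 52.22
tool_pos: [616.9, 253.1, 109.7]
tcp_rot: [-3.142, -0.0, 0.051]
contact_force: [-0.4, -0.3, 2.9]
grip_width: 0.2
finger_force: 1.4
```

Contact near 112–113; the full press is about 6 mm further.

Emit:
servo_tool([
  [[0, 0, 0.001], [0, 0, 0]],
  [[0, 0, 0.001], [0, 0, 0]],
  [[0, 0, 0.001], [0, 0, 0]],
  [[0, 0, 0], [0, 0, 0]],
])

```text
time: 52.72
tool_pos: [616.9, 253.1, 106.7]
tcp_rot: [-3.142, -0.0, 0.051]
contact_force: [-1.0, -0.3, 5.1]
grip_width: 0.7
finger_force: 2.3
```

Emit:
servo_tool([
  [[0, 0, 0.001], [0, 0, 0]],
  [[0, 0, 0.0005], [0, 0, 0]],
  [[0, 0, 0], [0, 0, 0]],
])

```text
time: 53.1
tool_pos: [616.9, 253.1, 106.2]
tcp_rot: [-3.141, -0.001, 0.051]
contact_force: [-1.9, -1.7, 8.8]
grip_width: 0.7
finger_force: 4.8
```

Emit:
servo_tool([
  [[0, 0, 0.001], [0, 0, 0]],
  [[0, 0, 0], [0, 0, 0]],
  [[0, 0, 0], [0, 0, 0]],
])

```text
time: 53.48
tool_pos: [617.0, 253.2, 106.1]
tcp_rot: [-3.141, -0.002, 0.051]
contact_force: [-5.1, -2.2, 14.0]
grip_width: 0.1
finger_force: 7.0
```

Emit:
servo_tool([
  [[0, 0, -0.01], [0, 0, 0]],
  [[0, 0, -0.03], [0, 0, 0]],
  [[0, 0, -0.05], [0, 0, 0]],
  [[0, 0, -0.05], [0, 0, 0]],
  [[0, 0, 0], [0, 0, 0]],
])

```text
time: 54.1
tool_pos: [618.5, 253.7, 248.8]
tcp_rot: [-3.14, -0.008, 0.051]
contact_force: [-1.0, 0.2, -0.2]
grip_width: 0.7
finger_force: 0.0
```

Emit:
servo_tool([
  [[-0.05, 0, 0], [0, 0, 0]],
  [[-0.05, 0, 0], [0, 0, 0]],
  [[0, 0, 0], [0, 0, 0]],
  [[0, 0, 0], [0, 0, 0]],
])

```text
time: 54.6
tool_pos: [517.4, 248.1, 243.7]
tcp_rot: [3.141, -0.0, 0.051]
contact_force: [0.2, 0.9, 0.1]
grip_width: 0.3
finger_force: 0.0
```

```bash
python3 look.py 9 "" "(565,-372,0)"
python3 - <<'E'
from to import *
for f in('scene','side'):
    a,m=load(f+'8');b,_=load(f+'9')
    k=cv2.absdiff(a,b).max(2)
    for y in(-150,-75,0,75,151):
        M=render(m,(384*S,512*S),[np.array([O+x*ux+(y+s)*uy+z*uz for x in(0,115) for s in(-28,28) for z in(0,32)])],lambda P:P)[::S,::S]
        print(f,y,(k[M]>40).mean().round(3))
E
```

```text
bin [ 5.62927e+02 -3.74497e+02 -1.80000e-02] 0.945 [ 5.66116e+02 -3.71106e+02 -2.20000e-02] 0.907
scene -150 0.0
scene -75 0.0
scene 0 0.0
scene 75 0.0
scene 151 0.228
side -150 0.0
side -75 0.0
side 0 0.0
side 75 0.0
side 151 0.002
```

```bash
python3 -c "
from plant import bot
print(bot.close_job())"
```

```text
the job is handed in; nothing more can be done
None
```

The job is handed in: the bin is squared up in the bay, all five heat sinks lie on the rack against the lip, and the green button was pressed to its stop and released, finishing at about 55 s; the hand-in returned no verdict, so these are my own camera and force readings.

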